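Find the turntable's high spot with the dial gauge and lock it there

ROBOT

A 7-joint arm with a two-finger parallel gripper is mounted at the origin on the work surface; the furniture and walls round the work are solid. World frame = base frame: x ahead of the robot, y to its left, z up, the work surface at z = 0. Lengths are in m, angles in rad, forces in N, time in s.
With the tool pointing down it reaches from about 0.4 to 0.85 m from the base axis. Payload 10.4 kg.
Tool frame: the origin (TCP) lies midway between the tips of the shut fingers; the grasp point (between the pads) lies manip.grip_depth behind it (manip.grip_depth is the distance from the TCP to the grasp point, in m); z points along the fingers, x is the direction in which the jaws open and shut, and the axes are right-handed (so a half turn about z gives the same grasp; the last joint's range is limited). The gripper opens to 85 mm and grips with 20 to 120 N. Pads are 22 mm wide; open, the fingers measure 114 mm over their backs; the gripper's body (76 mm by 85 mm) begins 54 mm behind the grasp point. The pads swing forward as they close: fully open they stand 13 mm farther back than shut.
Start: joints at [-1.192, 0.332, -0.065, 1.46, 0.022, 1.35, -0.088], TCP at [0.244, 0.575, 0.231] pointing down, gripper open.
Joint ranges: [-2.6, 2.6], [-0.5, 2.12], [-1.47, 1.34], [0.16, 2.42], [-1.27, 4.41], [0.06, 2.06], [-2.6, 2.6]. Speed limits (rad/s): [2.22, 2.22, 2.79, 2.79, 3.14, 3.14, 3.14].

INTERFACE

Orientations are given as a unit quaternion [x, y, z, w].
In Python, from workcell import manip gives the robot as it stands. The module is installed in compiled form; this text tells all that it offers.
- The arm moves only by the tool send_rows, never from a script. Its argument "steps" is a list of rows, each a list of 2 entries, a list of its own where there are three numbers: the shift along the tool's x, y, z in m, then the turn about the tool's z in rad. In form: [[[x, y, z], spin], ...]. A call has exactly 8 rows; each row is the pose to reach, as a shift and turn from the pose commanded when the call began, along the tool's axes at that moment; what a row does not reach only later rows make up. A row lasts 1/8 s, in which the tool goes at most 62.5 mm and 10.7 degrees, less where a joint would pass 70% of its speed; a pose out of reach is approached as far as the arm can. A call with a gripper value outside its range is refused whole. "hand" is the opening, from 0 (shut) to 1 (fully open), set as the call begins (left out, the last holds). The fingers move at their own pace and stop on an object; "force" is the grip in N (left out, the last holds). Time passes only in rows, so rows that repeat a pose let the fingers close, or fill a call up. It gives the time, the measured TCP pose, the force and the opening at its end, in the units of the state.
- manip.get_obs(): the state, without advancing time (a new reading comes with each control period).
- manip.camera(name): name is "scene" or "top" or "wrist"; returns (picture, depth): 480x640x3 uint8, red, green, blue; 480x640 float32, m along the optical axis (not along the pixel's ray), 0 where there is no reading.
- manip.camera_info(name): a dict with "intrinsics" (3x3 intrinsics, pixels), "pose" (4x4, takes a point from camera to world coordinates); the wrist camera has in their place "T_tool_cam" (4x4, takes a point from camera to tool coordinates, whose origin is the TCP and whose axes are the tool frame's). Camera axes: x right, y up, looking along -z (the intrinsics and any distortion apply to the point x, -y, -z); pixel columns grow to the right and rows downward; lengths in m; the calibration is good to about 2 mm. The wrist camera is an equidistant fisheye: a pixel r from the principal point sees the ray r / f radians off the axis. A picture is of the moment at which its call begins: read the wrist's pose just before it. camera_info takes no time and is no camera call.
- manip.hand_in(): hands the job in, once; it reports no verdict.
The state is a dict: "clock": time; "joint_pos": joint angles; "joint_velocities": joint speeds; "tau": joint torques, N m; "position": TCP position; "ee_rot": TCP orientation; "ft_force": force on the tool from outside, world axes, zero at the start; "torque": the same for the moment, N m; "grip_width": opening from 0.0 (shut) to 1.0 (fully open).
Only numpy, scipy, OpenCV 4.12 (cv2) and the standard library are available. Lean on these libraries where they do the work, as an engineer would, in place of code of your own. Each camera call takes 0.05 s, during which the arm holds its last target.

TASK

The plywood top of this turntable is out of round and I want to sand down its worst high spot: first clear every paint jar off it and stand the jars upright on the placemat, and slide the dial gauge fully home against the edge. Then turn the wheel by its knob to find the highest spot of the whole edge, bring that spot right under the gauge's plunger, and lock the wheel there by pressing the red brake lever down until its catch holds it; leave the gauge home and everything else where it is.

Things in the scene. Friction and masses are not known exactly. Their poses are not given: they have to be found in the camera images.
- turntable: hand turntable for paint jars on a plywood baseboard (300 x 545 x 18 mm) that is fixed to the table; origin on the table directly below the wheel's upright axis; at yaw 0 the gauge rail runs from the wheel toward -y and the brake lever points about 10 degrees off +y (toward -x)
- wheel_axis (a point): point on the wheel's upright turning axis, level with the top face of its round plywood top (87 mm above the table). The top is about 250 mm across and 25 mm thick; its edge has several swellings, a few mm high and some 70 mm long, of different heights
- knob_mid (a point): middle of the black crank knob on the turntable: upright, free-spinning, 25 mm across, reaching from 99 to 145 mm above the table (this point is at 125 mm); it stands 95 mm out from the axis on a flat bar let into the top. Moving it round the axis turns the wheel, either way and without end; about 1.5 N moves it and the wheel stays where it is left
- gauge (a joint): position of the dial gauge's slide in m: 0 drawn back, 0.030 fully home against its stop, where the plunger is pressed on the wheel's edge; stiff (about 7 N), stays where it is left
- gauge_post (a point): on the black upright post of the gauge's slide, 16 mm across, reaching from 55 to 117 mm above the table (this point is at 105 mm): the handle for sliding the gauge straight toward the wheel's axis. The dial (60 mm across, top at 86 mm) lies between the post and the wheel, its centre 42 mm from the post
- plunger_tip (a point): tip of the gauge's sprung plunger (8 mm brass ball, 75 mm above the table), which points at the wheel's axis; with the gauge home it rides on the edge of the turntable's top
- needle (a joint): reading of the dial's red needle in rad: 0 with the plunger fully out (needle points at the wheel), growing clockwise by 0.3 rad for each mm the plunger is pushed in (10 mm at most); about 0.73 where the edge has no swelling
- brake (a joint): angle of the brake lever in rad: 0 up (released), about 0.26 when held down by its catch, 0.30 at its lower stop; sprung, flies up again unless the sprung ball catch holds it; about 14 N on the red paddle gets it past the catch, with a snap at 0.11 to 0.19 rad
- brake_paddle (a point): middle of the upper face of the brake lever's red paddle, 46 x 26 mm, its long side along the lever, about 70 mm above the table when up; press it down to its lower stop, about 19 mm. The lever's pivot is 64 mm nearer the wheel's axis; the catch block, whose top is 64 mm above the table, begins 45 mm farther out
- mat: brown patterned placemat, 205 (its x) x 298 (its y) x 4 mm, fixed to the table; origin at the centre of its underside
- chalk_jar_a: squat clear, black-lidded paint jar, 53 mm across and 66 mm tall, stands on the turntable's top at the start; origin at the centre of its underside, z up the jar; may be absent
- black_jar_a: all-black paint jar, 65 mm across and 88 mm tall, stands on the turntable's top at the start; origin at the centre of its underside, z up the jar; may be absent
- chalk_jar_b: squat clear, black-lidded (like chalk_jar_a) paint jar, 53 mm across and 66 mm tall, stands on the turntable's top at the start; origin at the centre of its underside, z up the jar; may be absent
- black_jar_b: all-black (like black_jar_a) paint jar, 65 mm across and 88 mm tall, stands on the turntable's top at the start; origin at the centre of its underside, z up the jar; may be absent
- tube: crumpled paint tube, 146 mm long, bystander near the robot, to its right
- marker: black and cream paint marker, 150 mm long, bystander near the robot, to its left
- wheel (a joint): angle of the wheel in rad, counter-clockwise from above, unlimited; at 0 the crank knob lies toward the turntable's own +x
There are look-alikes about, which are no part of the job. Leave any blue or yellow look-alike of the black_jar_b alone.

How it is judged:
By the outcome, as a careful person would: the job done as asked, in the order asked, and still so for the second after the job is handed in, with the robot touching nothing.
Of chalk_jar_a, black_jar_a, chalk_jar_b, black_jar_b only 2 to 4 are there at a start; the rules pass over those that are not, and their reading is None.
At some moment in a run one of chalk_jar_a, chalk_jar_b may be knocked a few centimetres aside while the robot is not near it.
It also fails if it takes over 210 s, if anything falls off the work surface, if the arm or the gripper's body presses on something with over 40 N, if the wrist force passes 120 N, or if a joint passes its speed limit or range.

## Working session

There is one attempt and no reset: what is moved stays moved. The work goes in short steps, Python scripts to look and compute and a tool call to move; the robot and the scene stay as the last step left them, time stands still between calls to the robot, and variables do not carry over. Pictures are saved under pics/ and viewed, and the job is handed in when it is done.

Besides the shell and the picture viewer there is one more tool, called after ">>>" by a JSON object that holds its "method" and its "body". send_rows: Moves the arm, as the interface text tells. Its arguments: {"type":"object","properties":{"steps":{"type":"array"},"hand":{"type":"number"},"force":{"type":"number"}},"required":["steps"]}

```bash
mkdir -p pics; ls
cat > h.py <<'E'
import numpy as np, cv2
from workcell import manip
from scipy.spatial.transform import Rotation as R
def snap(name,fn):
    o=manip.get_obs(); p,d=manip.camera(name)
    cv2.imwrite('pics/'+fn,p[:,:,::-1]); np.savez('pics/'+fn[:-4]+'.npz',p=p,d=d,pos=o['position'],q=o['ee_rot'])
    return p,d,o
E
python3 - <<'E'
from h import *
for n in ['scene','top','wrist']:
    snap(n,n+'0.png'); i=manip.camera_info(n); print(n,{k:np.round(v,4).tolist() if not isinstance(v,str) else v for k,v in i.items()})
o=manip.get_obs(); print(o, manip.grip_depth)
E
```

```text
pics
scene {'intrinsics': [[524.3592, 0.0, 321.9666], [0.0, 524.3592, 245.2831], [0.0, 0.0, 1.0]], 'pose': [[0.677, 0.3455, -0.6499, -0.4415], [-0.736, 0.3077, -0.6031, -0.9086], [-0.0083, 0.8866, 0.4625, 0.7769], [0.0, 0.0, 0.0, 1.0]]}
top {'intrinsics': [[512.0399, 0.0, 310.4656], [0.0, 512.0399, 252.8397], [0.0, 0.0, 1.0]], 'pose': [[-0.0264, 0.9924, -0.1202, 0.32], [-0.9995, -0.0281, -0.013, -0.0415], [-0.0162, 0.1198, 0.9927, 1.3638], [0.0, 0.0, 0.0, 1.0]]}
wrist {'intrinsics': [[371.6483, 0.0, 322.3127], [0.0, 371.6483, 240.5301], [0.0, 0.0, 1.0]], 'T_tool_cam': [[1.0, 0.0021, -0.0005, 0.0002], [0.0018, -0.9554, -0.2954, -0.0764], [-0.0011, 0.2954, -0.9554, -0.1419], [0.0, 0.0, 0.0, 1.0]]}
{'clock': 0.15, 'joint_pos': array([-1.19159408,  0.33275476, -0.06468132,  1.46073495,  0.02163962,
        1.34986059, -0.08850226]), 'joint_velocities': array([ 0.0005375 , -0.00317486,  0.0001548 , -0.00127317, -0.00121494,
        0.00183515, -0.00041522]), 'tau': array([ 4.90077000e-04, -6.25830460e+01,  4.88813489e-02, -3.91845953e+01,
        1.61940465e-02,  7.48643652e-03, -3.16298411e-06]), 'position': array([0.24434109, 0.57497087, 0.23068755]), 'ee_rot': array([ 8.33988104e-01,  5.51782168e-01, -4.17038296e-04,  3.28374748e-04]), 'ft_force': array([0.12031319, 0.36531126, 1.38572476]), 'torque': array([ 0.0273784 ,  0.04587555, -0.00293463]), 'grip_width': 1.003129185792808} 0.0187
```

View pics/scene0.png

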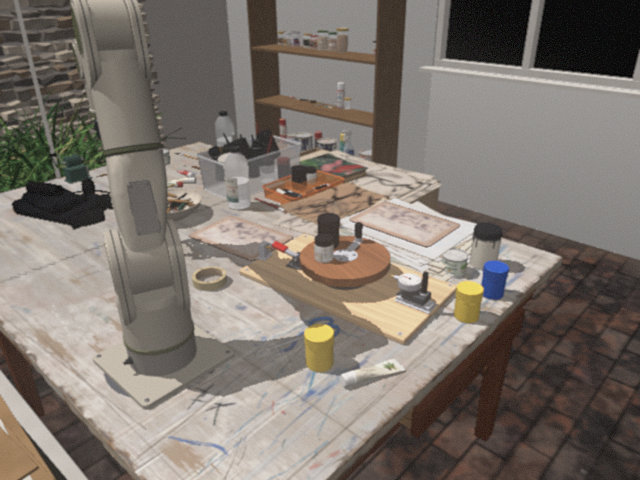

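View pics/top0.png

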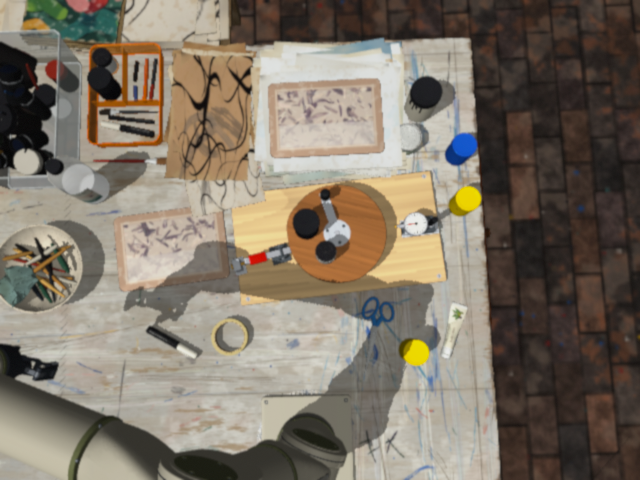

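View pics/wrist0.png

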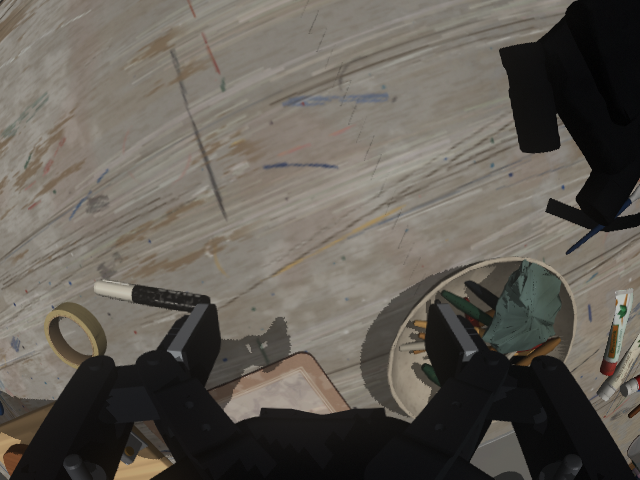

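Turntable at about (338,232) in the top view, with a black jar at (306,222) and a chalk jar at (325,250) on it. There are two mat-like rectangles, at (325,118) and (172,248). I'll measure both.

```bash
cat >> h.py <<'E'
def cam(name,T=None):
    i=manip.camera_info(name); return i['intrinsics'],i['pose']
def plane(name,uv,z):
    K,P=cam(name); u,v=uv
    d=P[:3,:3]@np.array([(u-K[0,2])/K[0,0],-(v-K[1,2])/K[1,1],-1.]); o=P[:3,3]
    return o+d*(z-o[2])/d[2]
def cloud(name,d):
    K,P=cam(name); v,u=np.mgrid[0:480,0:640]
    c=np.stack([(u-K[0,2])/K[0,0]*d,-(v-K[1,2])/K[1,1]*d,-d],-1)
    return c@P[:3,:3].T+P[:3,3]
E
python3 - <<'E'
from h import *
z=np.load('pics/top0.npz'); p,d=z['p'],z['d']; X=cloud('top',d)
def q(n,u,v):
    w=X[v-1:v+2,u-1:u+2].reshape(-1,3); print(n,(u,v),np.round(np.median(w,0),3))
for n,u,v in [('matA',325,118),('matA',300,135),('matA',360,100),('paperA',262,150),('paperA',392,60),('tblA',440,60),('matB',172,248),('matB',190,265),('tblB',172,300),('tblB',108,250),('blk',306,222),('chk',325,250),('knob',325,195),('board',415,265),('board',250,200),('wheel',365,225),('paddle',258,258),('dial',413,224),('post',432,220),('bigjar',425,92),('paperB',225,195)]: q(n,u,v)
print('A corners',[np.round(plane('top',c,.004),3).tolist() for c in [(268,84),(380,78),(383,152),(274,158)]])
print('B corners',[np.round(plane('top',c,.004),3).tolist() for c in [(115,216),(224,208),(229,278),(121,290)]])
im=p[:,:,::-1]
a=cv2.resize(im[150:320,220:460],None,fx=3.3,fy=3.3,interpolation=cv2.INTER_CUBIC); cv2.imwrite('pics/c1.png',a)
a=cv2.resize(im[60:310,90:400],None,fx=2.4,fy=2.4,interpolation=cv2.INTER_CUBIC); cv2.imwrite('pics/c2.png',a)
s=cv2.imread('pics/scene0.png')
a=cv2.resize(s[180:340,180:480],None,fx=2.6,fy=2.6,interpolation=cv2.INTER_CUBIC); cv2.imwrite('pics/c3.png',a)
E
```

```text
matA (325, 118) [ 0.831 -0.072  0.074]
matA (300, 135) [ 0.788 -0.005  0.076]
matA (360, 100) [ 0.877 -0.165  0.075]
paperA (262, 150) [0.756 0.097 0.053]
paperA (392, 60) [ 1.    -0.258  0.044]
tblA (440, 60) [ 1.02  -0.402 -0.004]
matB (172, 248) [0.508 0.348 0.002]
matB (190, 265) [0.461 0.3   0.005]
tblB (172, 300) [ 0.369  0.35  -0.002]
tblB (108, 250) [ 0.509  0.524 -0.003]
blk (306, 222) [ 0.538 -0.017  0.172]
chk (325, 250) [ 0.473 -0.061  0.15 ]
knob (325, 195) [ 0.609 -0.065  0.142]
board (415, 265) [ 0.443 -0.299  0.017]
board (250, 200) [0.624 0.131 0.044]
wheel (365, 225) [ 0.542 -0.165  0.086]
paddle (258, 258) [0.467 0.11  0.068]
dial (413, 224) [ 0.541 -0.285  0.083]
post (432, 220) [ 0.545 -0.327  0.113]
bigjar (425, 92) [ 0.874 -0.326  0.117]
paperB (225, 195) [0.64  0.197 0.043]
A corners [[0.962, 0.082, 0.004], [0.969, -0.23, 0.004], [0.757, -0.229, 0.004], [0.749, 0.069, 0.004]]
B corners [[0.6, 0.504, 0.004], [0.614, 0.207, 0.004], [0.423, 0.195, 0.004], [0.399, 0.484, 0.004]]
```

View pics/c1.png

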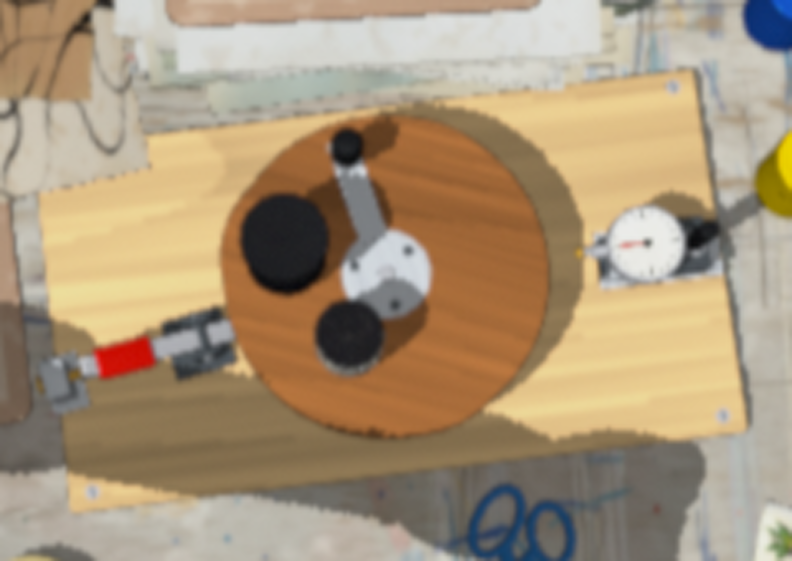

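View pics/c2.png

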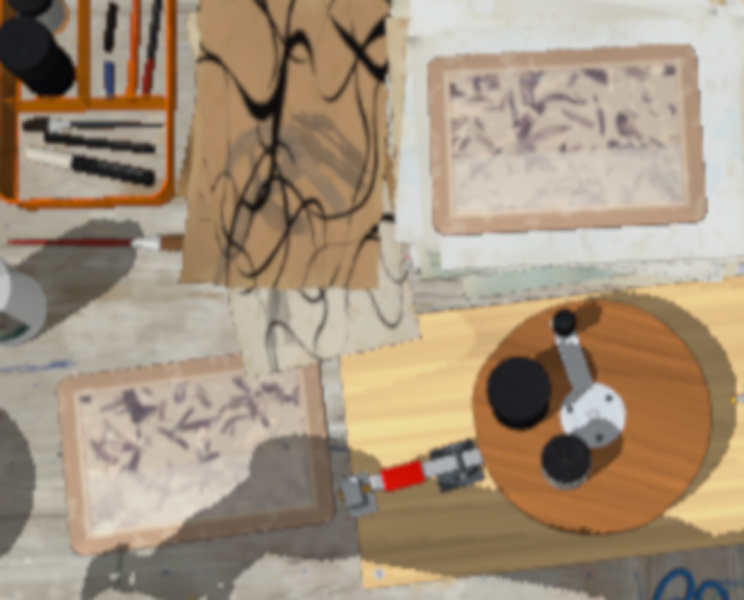

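View pics/c3.png

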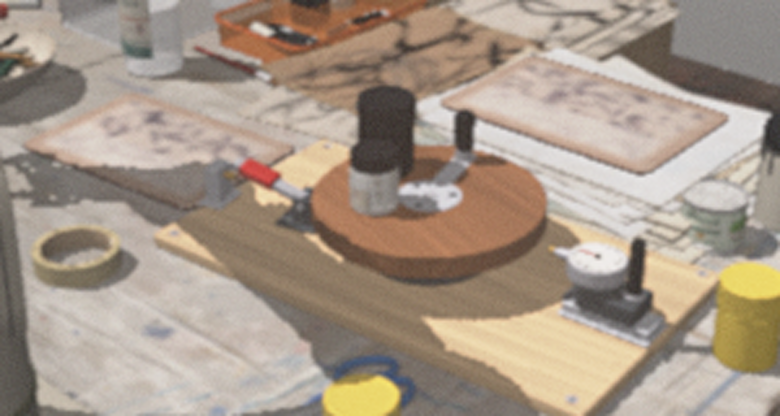

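Two black cylinders with lids stand on the wheel (only one black jar and one chalk jar are present). The mat is B at (172,248): it lies on the table at z≈4 mm and measures about 0.298×0.205. A at (325,118) is on a paper stack 75 mm up, so it isn't the mat. Next I'll refine the geometry.

```bash
cat >> h.py <<'E'
def circ(P):
    A=np.c_[2*P[:,:2],np.ones(len(P))]; s=np.linalg.lstsq(A,(P[:,:2]**2).sum(1),rcond=None)[0]
    return s[:2],np.sqrt(s[2]+s[0]**2+s[1]**2)
def rel(tgt):
    "tool-axes shift from present pose to world target"
    o=manip.get_obs(); Rm=R.from_quat(o['ee_rot']).as_matrix(); return np.round(Rm.T@(np.array(tgt)-o['position']),4), np.degrees(np.arctan2(Rm[1,0],Rm[0,0]))
E
python3 - <<'E'
from h import *
z=np.load('pics/top0.npz'); p,d=z['p'],z['d']; X=cloud('top',d)
def blob(c,r,z0,z1):
    m=(np.hypot(X[...,0]-c[0],X[...,1]-c[1])<r)&(X[...,2]>z0)&(X[...,2]<z1)
    m=m.astype(np.uint8)
    cs,_=cv2.findContours(m,cv2.RETR_EXTERNAL,cv2.CHAIN_APPROX_NONE); c=max(cs,key=cv2.contourArea)[:,0]
    return c,X[c[:,1],c[:,0]],X[m>0]
for n,c,r,a,b,h in [('blk',(.538,-.017),.05,.165,.185,.175),('chk',(.473,-.061),.045,.144,.16,.153),('wheel',(.52,-.095),.15,.075,.2,.087),('knob',(.609,-.065),.025,.135,.15,.145),('post',(.545,-.327),.02,.105,.125,.117),('dial',(.541,-.285),.036,.078,.09,.086)]:
    px,P,Q=blob(c,r,a,b); 
    W=np.array([plane('top',u,h) for u in px])
    C,rr=circ(W); print(n,len(Q),'median z',np.median(Q[:,2]).round(3),'fit',C.round(4),rr.round(4),'mean',Q.mean(0).round(4))
# red paddle
h=cv2.cvtColor(p,cv2.COLOR_RGB2HSV); m=(((h[...,0]<6)|(h[...,0]>174))&(h[...,1]>180)&(h[...,2]>100)).astype(np.uint8); m[:, :200]=0;m[:,300:]=0;m[:200]=0;m[300:]=0
v,u=np.nonzero(m); print('paddle',len(u),u.mean(),v.mean(),plane('top',(u.mean(),v.mean()),.07), cv2.minAreaRect(np.c_[u,v].astype(np.float32)))
# mat corners by colour threshold edges
print('tube etc done')
E
```

```text
blk 576 median z 0.173 fit [ 0.5397 -0.0168] 0.0311 mean [ 0.54   -0.0167  0.1729]
chk 346 median z 0.151 fit [ 0.4721 -0.0611] 0.0241 mean [ 0.4723 -0.0612  0.1505]
wheel 7656 median z 0.087 fit [ 0.5246 -0.0914] 0.1242 mean [ 0.5218 -0.0918  0.0971]
knob 76 median z 0.142 fit [ 0.6144 -0.0639] 0.011 mean [ 0.6152 -0.064   0.1418]
post 37 median z 0.115 fit [ 0.5469 -0.3319] 0.0075 mean [ 0.5474 -0.3326  0.1143]
dial 421 median z 0.083 fit [ 0.5419 -0.2879] 0.0293 mean [ 0.5425 -0.2903  0.0831]
paddle 147 257.5442176870748 258.0204081632653 [0.46717631 0.11051096 0.07      ] ((257.5, 258.0000305175781), (8.973817825317383, 16.00735092163086), 75.96376037597656)
tube etc done
```

```bash
python3 -c "
from h import *
print(rel([.5397,-.017,.24]))"
```

```text
(array([-0.4293,  0.5033, -0.0088]), np.float64(66.97873451665278))
```

>>> {"method": "send_rows", "body": {"steps": [[[-0.035,0.04,0],-0.1],[[-0.075,0.088,-0.005],-0.2],[[-0.115,0.135,-0.009],-0.3],[[-0.155,0.182,-0.009],-0.4],[[-0.195,0.229,-0.009],-0.4],[[-0.235,0.276,-0.009],-0.4],[[-0.275,0.322,-0.009],-0.4],[[-0.315,0.369,-0.009],-0.4]], "hand": 1, "force": 30}}

```text
clock: 1.15
position: [0.4612, 0.1392, 0.2404]
ee_rot: [0.708, 0.707, 0.0, -0.0]
ft_force: [-0.0, 0.2, 0.8]
grip_width: 1.002
```

```bash
python3 -c "
from h import *
print(rel([.5397,-.017,.24]),manip.get_obs()['clock'])"
```

```text
(array([-0.156 ,  0.0787,  0.0003]), np.float64(89.91096113803852)) 1.15
```

>>> {"method": "send_rows", "body": {"steps": [[[-0.05,0.025,0],0],[[-0.1,0.05,0],0],[[-0.14,0.072,0],0],[[-0.156,0.0787,0.01],0],[[-0.156,0.0787,0.04],0],[[-0.156,0.0787,0.075],0],[[-0.156,0.0787,0.105],0],[[-0.156,0.0787,0.115],0]]}}

```text
clock: 2.15
position: [0.5382, -0.0151, 0.1236]
ee_rot: [0.708, 0.706, -0.001, -0.001]
ft_force: [0.5, -0.7, 1.1]
grip_width: 0.999
```

>>> {"method": "send_rows", "body": {"steps": [[[0,0,0],0],[[0,0,0],0],[[0,0,0],0],[[0,0,0],0],[[0,0,0],0],[[0,0,0],0],[[0,0,0],0],[[0,0,-0.005],0]], "hand": 0}}

```text
clock: 3.15
position: [0.5389, -0.0151, 0.1301]
ee_rot: [0.708, 0.707, -0.0, -0.0]
ft_force: [0.7, -0.0, -2.2]
grip_width: 0.739
```

```bash
python3 -c "
from h import *
snap('wrist','w1.png')
print(rel([.50,.41,.2]),manip.get_obs()['clock'])"
```

```text
(array([ 0.425 , -0.04  , -0.0691]), np.float64(89.89726363542832)) 3.2
```

View pics/w1.png

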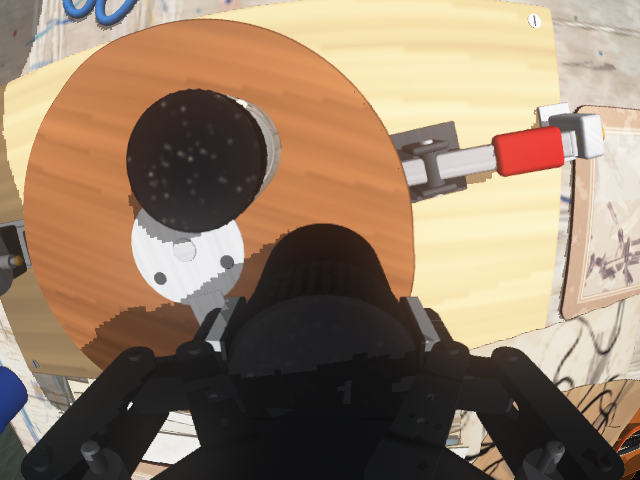

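The black jar is held (opening 0.739 ≈ 63 mm). The chalk jar at (197,160) is clear of it. Now lifting it to the mat.

>>> {"method": "send_rows", "body": {"steps": [[[0,0,-0.02],0],[[0,0,-0.05],0],[[0.02,-0.002,-0.07],0],[[0.06,-0.006,-0.07],0],[[0.11,-0.01,-0.07],0],[[0.165,-0.015,-0.07],0],[[0.22,-0.02,-0.07],0],[[0.275,-0.026,-0.07],0]]}}

```text
clock: 4.2
position: [0.5132, 0.2615, 0.2001]
ee_rot: [0.708, 0.706, -0.0, -0.0]
ft_force: [1.2, 0.3, -1.9]
grip_width: 0.744
```

>>> {"method": "send_rows", "body": {"steps": [[[0.05,-0.005,0],0],[[0.1,-0.01,0],0],[[0.135,-0.013,0.01],0],[[0.15,-0.014,0.04],0],[[0.15,-0.014,0.08],0],[[0.15,-0.014,0.115],0],[[0.15,-0.014,0.135],0],[[0.15,-0.014,0.145],0]]}}

```text
clock: 5.2
position: [0.4998, 0.4098, 0.0545]
ee_rot: [0.708, 0.706, -0.0, -0.0]
ft_force: [-0.3, -0.4, -1.8]
grip_width: 0.745
```

```bash
python3 -c "
from h import *
o=manip.get_obs();print(o['position'],o['ft_force'],o['grip_width'])"
```

```text
[0.49982848 0.40978287 0.05447238] [-0.33891623 -0.39140681 -1.78189736] 0.744652419756169
```

>>> {"method": "send_rows", "body": {"steps": [[[0,0,0.005],0],[[0,0,0.008],0],[[0,0,0.01],0],[[0,0,0.011],0],[[0,0,0.012],0],[[0,0,0.013],0],[[0,0,0.013],0],[[0,0,0.013],0]]}}

```text
clock: 6.2
position: [0.5004, 0.4101, 0.0434]
ee_rot: [0.708, 0.706, 0.001, -0.0]
ft_force: [-2.9, -2.6, 6.4]
grip_width: 0.743
```

>>> {"method": "send_rows", "body": {"steps": [[[0,0,0],0],[[0,0,0],0],[[0,0,0],0],[[0,0,-0.01],0],[[0,0,-0.04],0],[[0,0,-0.09],0],[[-0.01,0,-0.14],0],[[-0.04,0,-0.18],0]], "hand": 1}}

```text
clock: 7.2
position: [0.4996, 0.3711, 0.2252]
ee_rot: [0.707, 0.707, 0.001, -0.0]
ft_force: [0.6, 0.2, 0.1]
grip_width: 1.002
```

Run:
```python
from h import *
snap('top','t2.png'); snap('wrist','w2.png')
```

```text
(no output)
```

View pics/t2.png

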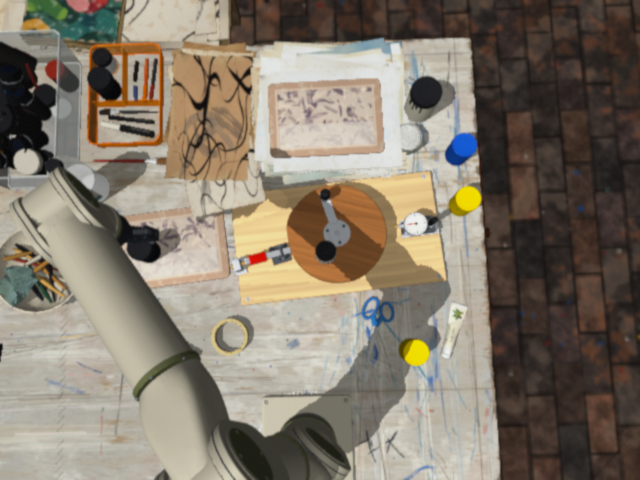

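View pics/w2.png

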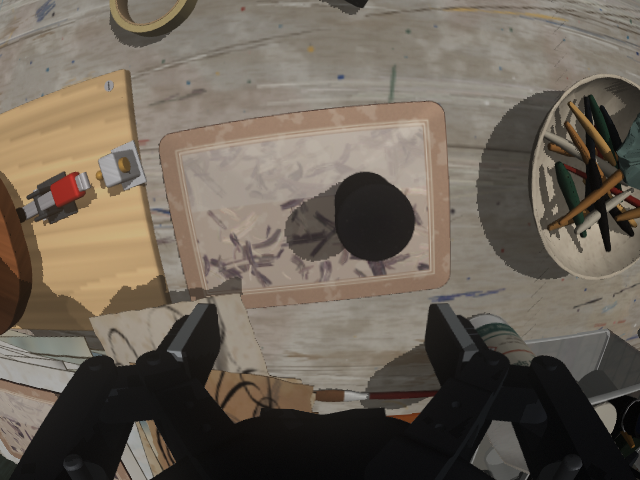

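The black jar stands upright on the mat (375,220 in the wrist view) and the chalk jar is unchanged at (325,250) in the top view. Going for the chalk jar.

Run:
```python
from h import *
z=np.load('pics/top0.npz');z2=np.load('pics/t2.npz')
X=cloud('top',z2['d']); m=(np.hypot(X[...,0]-.473,X[...,1]+.061)<.045)&(X[...,2]>.144)&(X[...,2]<.16)
print(X[m].mean(0),m.sum()); print(rel([.472,-.061,.225]))
```

```text
[ 0.47220176 -0.06103628  0.15083638] 351
(array([-0.429 , -0.0285,  0.0016]), np.float64(89.65507634997503))
```

>>> {"method": "send_rows", "body": {"steps": [[[-0.05,-0.003,0],0],[[-0.105,-0.007,0],0],[[-0.16,-0.01,0],0],[[-0.215,-0.014,0],0],[[-0.27,-0.018,0],0],[[-0.325,-0.022,0],0],[[-0.375,-0.025,0],0],[[-0.41,-0.027,0],0]]}}

```text
clock: 8.3
position: [0.4718, -0.0423, 0.2227]
ee_rot: [0.708, 0.706, 0.0, 0.0]
ft_force: [0.4, 0.3, -0.1]
grip_width: 1.001
```

>>> {"method": "send_rows", "body": {"steps": [[[-0.019,-0.001,0],0],[[-0.019,-0.001,0.02],0],[[-0.019,-0.001,0.05],0],[[-0.019,-0.001,0.085],0],[[-0.019,-0.001,0.11],0],[[-0.019,-0.001,0.12],0],[[-0.019,-0.001,0.122],0],[[-0.019,-0.001,0.122],0]]}}

```text
clock: 9.3
position: [0.4718, -0.0589, 0.1011]
ee_rot: [0.708, 0.706, 0.001, 0.0]
ft_force: [-0.7, -0.1, 0.5]
grip_width: 1.005
```

>>> {"method": "send_rows", "body": {"steps": [[[0,0,0],0],[[0,0,0],0],[[0,0,0],0],[[0,0,0],0],[[0,0,0],0],[[0,0,0],0],[[0,0,0],0],[[0,0,0],0]], "hand": 0}}

```text
clock: 10.3
position: [0.4716, -0.059, 0.101]
ee_rot: [0.708, 0.706, 0.0, 0.0]
ft_force: [-1.6, 0.5, 6.0]
grip_width: 0.588
```

>>> {"method": "send_rows", "body": {"steps": [[[0,0,-0.02],0],[[0,0,-0.05],0],[[0,0,-0.085],0],[[0.03,0.002,-0.1],0],[[0.075,0.006,-0.1],0],[[0.125,0.01,-0.1],0],[[0.18,0.014,-0.1],0],[[0.235,0.019,-0.1],0]]}}

```text
clock: 11.3
position: [0.4904, 0.1776, 0.2004]
ee_rot: [0.708, 0.706, 0.0, -0.0]
ft_force: [0.9, 1.0, -1.9]
grip_width: 0.59
```

>>> {"method": "send_rows", "body": {"steps": [[[0.05,0.004,0],0],[[0.095,0.008,0],0],[[0.114,0.009,0.02],0],[[0.114,0.009,0.06],0],[[0.114,0.009,0.1],0],[[0.114,0.009,0.14],0],[[0.114,0.009,0.165],0],[[0.114,0.009,0.175],0]]}}

```text
clock: 12.3
position: [0.4988, 0.2885, 0.0233]
ee_rot: [0.708, 0.706, -0.002, -0.0]
ft_force: [-0.1, 0.4, -1.6]
grip_width: 0.589
```

>>> {"method": "send_rows", "body": {"steps": [[[0,0,0.001],0],[[0,0,0.002],0],[[0,0,0.003],0],[[0,0,0.004],0],[[0,0,0.005],0],[[0,0,0.006],0],[[0,0,0.007],0],[[0,0,0.008],0]]}}

```text
clock: 13.3
position: [0.4998, 0.29, 0.0181]
ee_rot: [0.708, 0.706, 0.0, -0.0]
ft_force: [-7.0, -4.6, 15.6]
grip_width: 0.587
```

>>> {"method": "send_rows", "body": {"steps": [[[0,0,-0.002],0],[[0,0,-0.002],0],[[0,0,-0.002],0],[[0,0,-0.012],0],[[0,0,-0.04],0],[[0,0,-0.09],0],[[0,0,-0.14],0],[[0,0,-0.19],0]], "hand": 1}}

```text
clock: 14.3
position: [0.4997, 0.2897, 0.2098]
ee_rot: [0.708, 0.706, 0.0, 0.0]
ft_force: [0.0, 0.5, -0.1]
grip_width: 1.001
```

Run:
```python
from h import *
snap('wrist','w3.png'); p,d,o=snap('top','t3.png')
X=cloud('top',d)
m=(np.abs(X[...,0]-.52)<.2)&(X[...,1]>.15)&(X[...,1]<.5)&(X[...,2]>.055)&(X[...,2]<.1)
n,l,s,c=cv2.connectedComponentsWithStats(m.astype(np.uint8))
for i in range(1,n):
    if s[i,4]>40: print(s[i],X[l==i].mean(0))
# wheel axis fit, clean
m=(np.hypot(X[...,0]-.523,X[...,1]+.092)<.15)&(X[...,2]>.078)&(X[...,2]<.16)
m=cv2.morphologyEx(m.astype(np.uint8),cv2.MORPH_OPEN,np.ones((5,5)))
cs,_=cv2.findContours(m,cv2.RETR_EXTERNAL,cv2.CHAIN_APPROX_NONE);c=max(cs,key=cv2.contourArea)[:,0]
W=np.array([plane('top',u,.087) for u in c]); C,r=circ(W)
for k in range(5):
    e=np.abs(np.hypot(*(W[:,:2]-C).T)-r); W=W[e<np.percentile(e,97)]; C,r=circ(W)
print(C,r)
print(rel([.5469,-.33,.25]))
```

```text
[179 240  21  18 301] [0.4977992  0.28740123 0.06706415]
[231 258  12  13 107] [0.45326511 0.16676988 0.06187713]
[ 0.52459313 -0.09193805] 0.12374196004246528
(array([-0.6209,  0.0463, -0.0393]), np.float64(89.87420812680205))
```

View pics/w3.png

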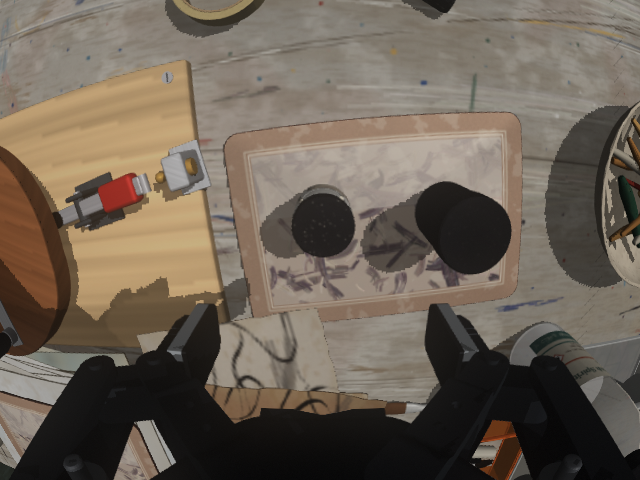

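Both jars stand upright on the mat. Next I'll go over the wheel for an edge-profile picture, then on to the gauge post.

```bash
python3 -c "
from h import *
print(rel([.575,-.092,.27]),manip.get_obs()['joint_pos'])"
```

```text
(array([-0.3827,  0.0741, -0.0576]), np.float64(89.87420812680205)) [-0.81164123  0.23470223  0.24452112  1.63004076 -0.05978723  1.27407683
  1.01193831]
```

>>> {"method": "send_rows", "body": {"steps": [[[-0.045,0.009,-0.02],0],[[-0.1,0.02,-0.045],0],[[-0.155,0.03,-0.058],0],[[-0.21,0.041,-0.058],0],[[-0.265,0.052,-0.058],0],[[-0.32,0.063,-0.058],0],[[-0.365,0.072,-0.058],0],[[-0.383,0.074,-0.058],0]], "hand": 0.5}}

```text
clock: 15.4
position: [0.5729, -0.0965, 0.2655]
ee_rot: [0.709, 0.705, -0.0, 0.0]
ft_force: [-0.1, 0.9, 0.1]
grip_width: 0.5
```

Run:
```python
from h import *
snap('wrist','w4.png'); print(rel([.547,-.331,.17]),manip.get_obs()['joint_pos'])
```

```text
(array([-0.2336, -0.0243,  0.0958]), np.float64(89.63118156728147)) [-0.35211997  0.22851785  0.52648357  1.55667623 -0.11483112  1.38728905
  1.74835545]
```

View pics/w4.png

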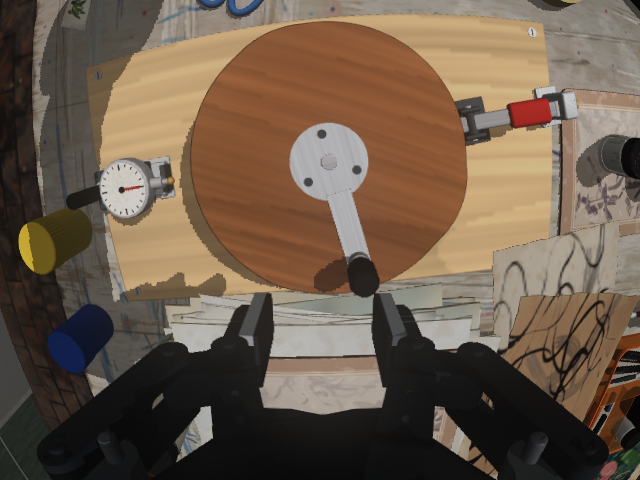

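```bash
cat >> h.py <<'E'
def wray(z,uv):
    i=manip.camera_info('wrist'); K=i['intrinsics']; T=i['T_tool_cam']
    uv=np.atleast_2d(np.asarray(uv,float)); a=(uv-[K[0,2],K[1,2]])/K[0,0]; th=np.hypot(*a.T); s=np.where(th>1e-9,np.sin(th)/np.maximum(th,1e-9),1)
    c=np.c_[a[:,0]*s,-a[:,1]*s,-np.cos(th)]
    Rm=R.from_quat(z['q']).as_matrix(); D=(c@T[:3,:3].T)@Rm.T; o=Rm@T[:3,3]+z['pos']; return o,D
def wplane(z,uv,h):
    o,D=wray(z,uv); return o+D*((h-o[2])/D[:,2])[:,None]
E
python3 - <<'E'
from h import *
z=np.load('pics/w4.npz'); p=z['p']
hsv=cv2.cvtColor(p,cv2.COLOR_RGB2HSV)
for u,v in [(250,100),(250,200),(400,230),(520,220),(180,60),(205,240),(430,60),(300,35)]: print((u,v),hsv[v,u],p[v,u])
E
```

```text
(250, 100) [ 12 157 135] [135  84  52]
(250, 200) [ 12 159 122] [122  76  46]
(400, 230) [ 11 153 115] [115  72  46]
(520, 220) [ 18 100 205] [205 172 125]
(180, 60) [ 17  98 189] [189 158 116]
(205, 240) [ 16 107 110] [110  89  64]
(430, 60) [ 18  98 200] [200 168 123]
(300, 35) [ 12 152 136] [136  87  55]
```

```bash
cat > prof.py <<'E'
from h import *
import sys
def profile(fn,plot=None):
    z=np.load(fn); p=z['p']
    S=cv2.cvtColor(p,cv2.COLOR_RGB2HSV)
    f=4
    s=cv2.resize(S[...,1].astype(np.float32),None,fx=f,fy=f,interpolation=cv2.INTER_CUBIC)
    h=cv2.resize(S[...,0],None,fx=f,fy=f,interpolation=cv2.INTER_NEAREST)
    m=((cv2.GaussianBlur(s,(0,0),2)>128)).astype(np.uint8)
    m=cv2.morphologyEx(m,cv2.MORPH_OPEN,np.ones((13,13)))
    cs,_=cv2.findContours(m,cv2.RETR_EXTERNAL,cv2.CHAIN_APPROX_NONE)
    c=[k for k in cs if cv2.contourArea(k)>16*20000]; c=max(c,key=cv2.contourArea)[:,0]
    uv=(c+.5)/f-.5; W=wplane(z,uv,.087)[:,:2]
    return W
if __name__=='__main__':
    W=profile(sys.argv[1]); C,r=circ(W)
    for k in range(15):
        e=np.hypot(*(W-C).T); keep=(e-np.median(e)<.0012)&(e-np.median(e)>-.004); C,r=circ(W[keep])
    print('axis',C,'r',r,keep.mean())
    d=W-C; a=np.degrees(np.arctan2(d[:,1],d[:,0]))%360; e=(np.hypot(*d.T)-r)*1000
    for k in range(0,360,5):
        m=np.abs((a-k+180)%360-180)<2.5
        print(k,round(float(np.median(e[m])),2) if m.any() else None,end=' | ')
E
python3 prof.py pics/w4.npz
```

```text
axis [ 0.52194214 -0.09174552] r 0.1215193645735142 0.3114254624591948
0 -0.42 | 5 -52.8 | 10 -19.38 | 15 None | 20 None | 25 -20.93 | 30 -59.33 | 35 -35.21 | 40 5.19 | 45 5.12 | 50 5.11 | 55 5.62 | 60 7.26 | 65 8.42 | 70 8.75 | 75 8.37 | 80 7.44 | 85 5.69 | 90 3.96 | 95 3.56 | 100 3.33 | 105 2.43 | 110 2.65 | 115 2.27 | 120 2.08 | 125 1.91 | 130 1.69 | 135 1.33 | 140 1.06 | 145 0.9 | 150 0.62 | 155 0.24 | 160 0.07 | 165 -0.21 | 170 -0.39 | 175 -0.69 | 180 -0.66 | 185 -0.89 | 190 -0.77 | 195 0.11 | 200 0.69 | 205 0.87 | 210 0.52 | 215 -0.07 | 220 -0.94 | 225 -1.02 | 230 -0.8 | 235 -0.76 | 240 -0.6 | 245 -0.51 | 250 -0.35 | 255 -0.02 | 260 0.16 | 265 0.39 | 270 0.51 | 275 0.76 | 280 1.0 | 285 1.26 | 290 1.59 | 295 1.94 | 300 2.24 | 305 2.53 | 310 2.78 | 315 3.12 | 320 3.39 | 325 3.67 | 330 4.44 | 335 5.1 | 340 5.06 | 345 4.31 | 350 3.95 | 355 0.58 |
```

```bash
cat > prof2.py <<'E'
from prof import *
from scipy.optimize import least_squares
W=profile(sys.argv[1])
C=np.array([.5225,-.0915])
d=W-C;W=W[(np.hypot(*d.T)>.118)&(np.hypot(*d.T)<.137)]
r0=least_squares(lambda x:(np.hypot(W[:,0]-x[0],W[:,1]-x[1])-x[2])*1000,[*C,.125],loss='cauchy',f_scale=.25).x
C,r=r0[:2],r0[2]; print('axis',C,'r',r)
d=W-C; a=np.degrees(np.arctan2(d[:,1],d[:,0]))%360; e=(np.hypot(*d.T)-r)*1000
for k in range(0,360,5):
    m=np.abs((a-k+180)%360-180)<1.5
    print(k,round(float(np.median(e[m])),2) if m.any() else None,end=' | ')
E
python3 prof2.py pics/w4.npz
```

```text
axis [ 0.52471526 -0.09017761] r 0.12373456597758847
0 -4.07 | 5 -0.76 | 10 -3.71 | 15 None | 20 None | 25 -0.58 | 30 -0.27 | 35 -0.19 | 40 -0.09 | 45 -0.07 | 50 -0.08 | 55 0.56 | 60 2.3 | 65 3.62 | 70 4.11 | 75 4.19 | 80 3.57 | 85 2.3 | 90 0.66 | 95 0.15 | 100 0.01 | 105 -0.38 | 110 -0.17 | 115 -0.21 | 120 0.08 | 125 -0.02 | 130 0.15 | 135 0.12 | 140 -0.01 | 145 0.11 | 150 0.03 | 155 0.05 | 160 -0.03 | 165 -0.03 | 170 -0.08 | 175 -0.13 | 180 -0.09 | 185 -0.15 | 190 -0.0 | 195 1.01 | 200 1.63 | 205 1.91 | 210 1.57 | 215 0.93 | 220 0.01 | 225 -0.13 | 230 0.02 | 235 -0.06 | 240 -0.06 | 245 -0.09 | 250 -0.05 | 255 0.04 | 260 0.02 | 265 -0.05 | 270 -0.07 | 275 -0.08 | 280 -0.07 | 285 -0.04 | 290 0.06 | 295 0.04 | 300 0.08 | 305 0.16 | 310 0.14 | 315 0.1 | 320 0.13 | 325 0.29 | 330 0.8 | 335 1.08 | 340 0.76 | 345 -0.29 | 350 -0.65 | 355 -4.28 |
```

Clear edge profile: swellings at about 73° (4.2 mm), 205° (1.9 mm) and 335° (≥1.1 mm). The sector around 345–30° is hidden by the knob and its shadow, so the gauge will settle that one. Now to the gauge post.

Run:
```python
from h import *
z=np.load('pics/w4.npz')
print('dial',wplane(z,(125.5,188),.086),'post',wplane(z,(72,199),.117),'post2',wplane(z,(78,197),.117))
a=cv2.resize(z['p'][130:250,50:200,::-1],None,fx=5,fy=5,interpolation=cv2.INTER_CUBIC); cv2.imwrite('pics/c4.png',a)
```

```text
dial [[ 0.54189043 -0.28483188  0.086     ]] post [[ 0.54412893 -0.32981964  0.117     ]] post2 [[ 0.54265847 -0.32190618  0.117     ]]
```

View pics/c4.png

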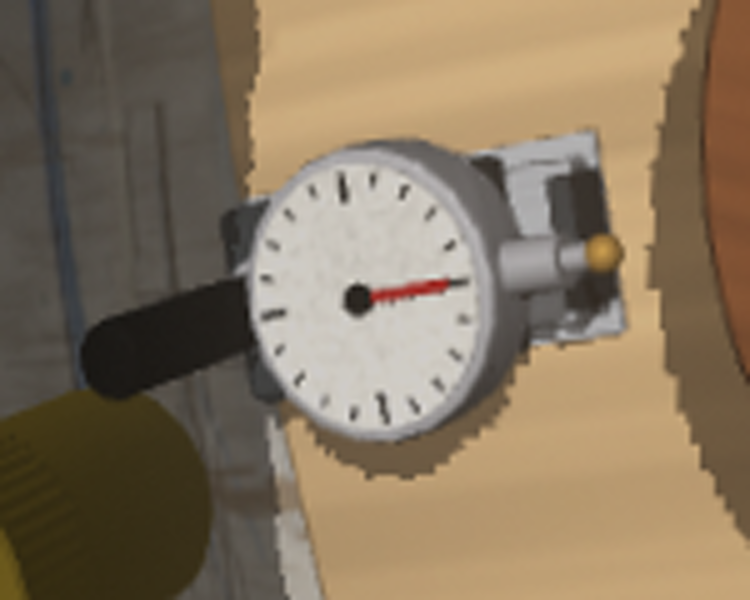

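>>> {"method": "send_rows", "body": {"steps": [[[-0.02,-0.003,0],0.18],[[-0.055,-0.006,0],0.36],[[-0.095,-0.01,0],0.55],[[-0.135,-0.014,0],0.73],[[-0.175,-0.018,0],0.92],[[-0.21,-0.022,0.01],1.1],[[-0.23,-0.025,0.03],1.29],[[-0.233,-0.026,0.06],1.47]]}}

```text
clock: 16.45
position: [0.547, -0.3265, 0.2051]
ee_rot: [0.999, 0.046, 0.001, 0.0]
ft_force: [-0.4, -0.3, -0.4]
grip_width: 0.499
```

Run:
```python
from h import *
snap('wrist','w5.png'); print(rel([.546,-.330,.09]))
```

```text
(array([0.0003, 0.0057, 0.1104]), np.float64(4.835074763095144))
```

View pics/w5.png

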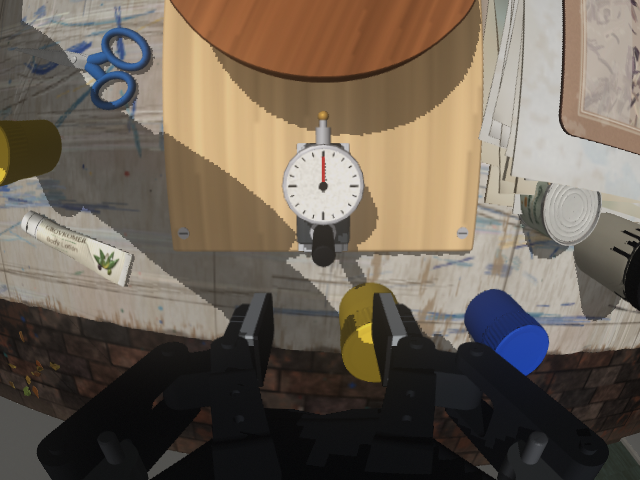

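Run:
```python
from h import *
z=np.load('pics/w5.npz')
print('post',wplane(z,(323,257),.117),'dial',wplane(z,(323,184),.086),'ball',wplane(z,(323,115),.075))
d=np.load('pics/t3.npz'); X=cloud('top',d['d']); h=cv2.cvtColor(d['p'],cv2.COLOR_RGB2HSV)
m=(h[...,0]>20)&(h[...,0]<35)&(h[...,1]>180)&(X[...,1]<-.35); print(X[m].min(0),X[m].max(0))
```

```text
post [[ 0.54734665 -0.3326414   0.117     ]] dial [[ 0.54348006 -0.28921896  0.086     ]] ball [[ 0.53906153 -0.24025671  0.075     ]]
[ 0.19245358 -1.337159   -0.76012278] [ 0.63481613 -0.39541395  0.09367743]
```

>>> {"method": "send_rows", "body": {"steps": [[[0.001,0.008,0.02],0],[[0.001,0.008,0.05],0],[[0.001,0.008,0.08],0],[[0.001,0.008,0.1],0],[[0.001,0.008,0.113],0],[[0.001,0.008,0.115],0],[[0.001,0.008,0.115],0],[[0.001,0.008,0.115],0]]}}

```text
clock: 17.5
position: [0.549, -0.3342, 0.0912]
ee_rot: [0.999, 0.05, 0.001, 0.0]
ft_force: [0.0, 0.8, -0.1]
grip_width: 0.501
```

>>> {"method": "send_rows", "body": {"steps": [[[0,0,0],0],[[0,0,0],0],[[0,0,0],0],[[0,0,0],0],[[0,0,0],0],[[0,0,0],0],[[0,0,0],0],[[0,0,0],0]], "hand": 0}}

```text
clock: 18.5
position: [0.5484, -0.3341, 0.0907]
ee_rot: [0.999, 0.049, 0.0, -0.0]
ft_force: [-3.1, 1.2, 6.7]
grip_width: 0.169
```

>>> {"method": "send_rows", "body": {"steps": [[[0,-0.003,0],0],[[0,-0.007,0],0],[[0,-0.011,0],0],[[0,-0.015,0],0],[[0,-0.019,0],0],[[0,-0.023,0],0],[[0,-0.026,0],0],[[0,-0.028,0],0]]}}

```text
clock: 19.5
position: [0.546, -0.3093, 0.0909]
ee_rot: [0.999, 0.049, 0.001, 0.003]
ft_force: [6.0, -16.7, -7.8]
grip_width: 0.175
```

>>> {"method": "send_rows", "body": {"steps": [[[0,-0.001,0],0],[[0,-0.002,0],0],[[0,-0.003,0],0],[[0,-0.004,0],0],[[0,-0.0045,0],0],[[0,-0.005,0],0],[[0,-0.005,0],0],[[0,-0.005,0],0]]}}

```text
clock: 20.5
position: [0.5459, -0.3082, 0.0912]
ee_rot: [0.999, 0.047, 0.002, 0.006]
ft_force: [11.3, -26.0, -12.3]
grip_width: 0.174
```

Run:
```python
from h import *
snap('wrist','w6.png'); print(manip.get_obs()['position'])
```

```text
[ 0.54591508 -0.30811829  0.09121349]
```

View pics/w6.png

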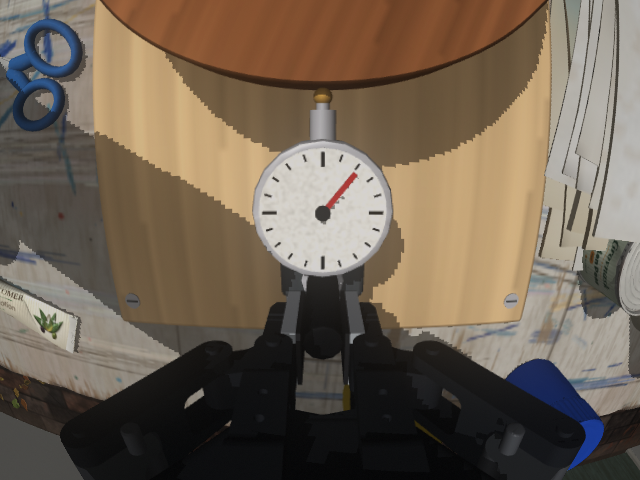

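The needle points about 0.73 rad clockwise (323,212→356,175), which is the no-swelling value, so the gauge is home. Relaxing and releasing.

>>> {"method": "send_rows", "body": {"steps": [[[0,0.0015,0],0],[[0,0.003,0],0],[[0,0.0045,0],0],[[0,0.005,0],0],[[0,0.005,0],0],[[0,0.005,0],0],[[0,0.005,0],0],[[0,0.005,0],0]]}}

```text
clock: 21.55
position: [0.546, -0.3082, 0.0911]
ee_rot: [0.999, 0.049, 0.001, 0.002]
ft_force: [0.8, -5.9, 2.0]
grip_width: 0.17
```

>>> {"method": "send_rows", "body": {"steps": [[[0,0,0],0],[[0,0,0],0],[[0,0,0],0],[[0,0,0],0],[[0,0,-0.01],0],[[0,0,-0.03],0],[[0,0,-0.06],0],[[0,0,-0.1],0]], "hand": 0.5}}

```text
clock: 22.55
position: [0.5455, -0.3061, 0.1923]
ee_rot: [0.999, 0.049, -0.0, -0.0]
ft_force: [0.9, 1.0, 0.2]
grip_width: 0.5
```

Run:
```python
from h import *
z,_,o=snap('wrist','w7.png'); print(o['position'],o['clock'],o['joint_pos'])
a=cv2.resize(z[60:300,200:440,::-1],None,fx=2.5,fy=2.5,interpolation=cv2.INTER_CUBIC); cv2.imwrite('pics/c7.png',a)
```

```text
[ 0.54549371 -0.30612861  0.19226757] 22.55 [-0.18023115  0.44933014  0.82858009  1.54944261 -0.33934784  1.29295806
  0.79143731]
```

View pics/c7.png

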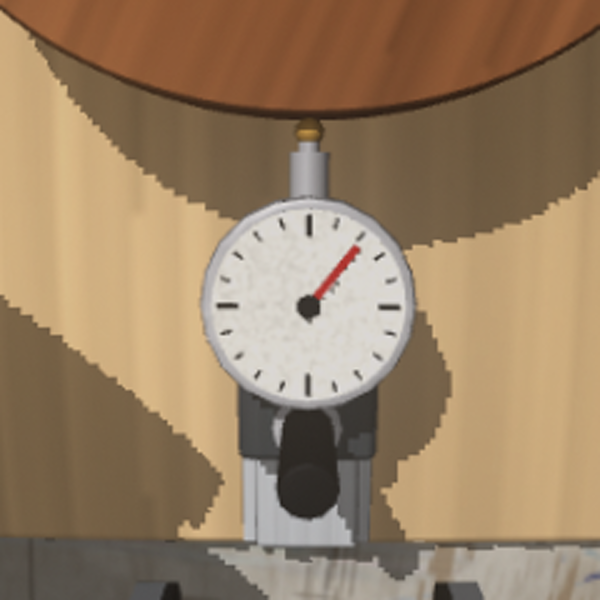

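```bash
cat > needle.py <<'E'
from h import *
YAW=np.radians(5.2)
def project(z,P):  # world->wrist pixel
    i=manip.camera_info('wrist'); K=i['intrinsics'];T=i['T_tool_cam'];Rm=R.from_quat(z['q']).as_matrix()
    c=T[:3,:3].T@(Rm.T@(np.asarray(P)-z['pos'])-T[:3,3]); th=np.arctan2(np.hypot(c[0],c[1]),-c[2]); n=np.hypot(c[0],c[1])
    return np.array([K[0,2]+K[0,0]*th*c[0]/n,K[1,2]-K[0,0]*th*c[1]/n])
def redpts(p,box):
    u0,v0,u1,v1=box; h=cv2.cvtColor(p,cv2.COLOR_RGB2HSV)[v0:v1,u0:u1]
    m=((h[...,0]<8)|(h[...,0]>172))&(h[...,1]>140)&(h[...,2]>70)
    v,u=np.nonzero(m); w=h[...,1][m].astype(float); return np.c_[u+u0,v+v0],w
def wread(fn,dc=(.5453,-.2585),hz=.085,verb=False):
    z=np.load(fn); p=z['p']; c=project(z,[*dc,hz]); s=30
    e=project(z,[dc[0]+.03,dc[1],hz]); s=int(np.hypot(*(e-c)))+2
    b=[max(0,int(c[0]-s)),max(0,int(c[1]-s)),int(c[0]+s),int(c[1]+s)]
    uv,w=redpts(p,b)
    # dial disc centre: bright low-sat region
    h=cv2.cvtColor(p,cv2.COLOR_RGB2HSV)[b[1]:b[3],b[0]:b[2]]; m=((h[...,1]<45)&(h[...,2]>95)).astype(np.uint8)
    W=wplane(z,uv,hz)[:,:2]
    mu,ev=cv2.PCACompute(W.astype(np.float64)*1000,mean=None); d=ev[0]; mu=mu[0]/1000
    if d@(mu-np.array(dc))<0: d=-d
    g=np.array([-np.sin(YAW),np.cos(YAW)])  # toward wheel
    ang=lambda d: -(np.arctan2(d[1],d[0])-np.arctan2(g[1],g[0]))
    f=lambda a:(a+1)%(2*np.pi)-1
    return len(uv),round(f(ang(d)),3),round(f(ang(mu-np.array(dc))),3),mu
if __name__=='__main__':
    import sys
    for f in sys.argv[1:]: print(f,wread(f))
E
python3 - <<'E'
from needle import *
for fn,uv in [('pics/w7.npz',(200+308/2.5,60+307/2.5)),('pics/w6.npz',(323,212.5)),('pics/w5.npz',(323,185.5))]:
    z=np.load(fn); c=wplane(z,uv,.085)[0]; print('hub',c); print(wread(fn,dc=c[:2]))
z=np.load('pics/w7.npz');print('post',wplane(z,(200+308/2.5,60+490/2.5),.117), 'ball',wplane(z,(200+309/2.5,60+130/2.5),.077))
E
```

```text
hub [ 0.54145772 -0.26629218  0.085     ]
(64, np.float64(0.663), np.float64(0.639), array([ 0.54789358, -0.25575051]))
hub [ 0.54150109 -0.26592886  0.085     ]
(205, np.float64(0.671), np.float64(0.665), array([ 0.54797449, -0.25592848]))
hub [ 0.54359525 -0.29043666  0.085     ]
(70, np.float64(-0.01), np.float64(-0.004), array([ 0.54250656, -0.27902506]))
post [[ 0.54537372 -0.30702755  0.117     ]] ball [[ 0.53707574 -0.21839523  0.077     ]]
```

Needle reads about 0.67, slightly under 0.73. I'll give the post a second, lower push from behind with shut fingers to be sure it sits on its stop.

Run:
```python
from h import *
print(rel([.549,-.338,.075]))
```

```text
(array([-0.0021,  0.0298,  0.1234]), np.float64(5.632318439898367))
```

>>> {"method": "send_rows", "body": {"steps": [[[0,0.015,0],0],[[0,0.032,0],0],[[0,0.034,0],0],[[0,0.034,0.02],0],[[0,0.034,0.06],0],[[0,0.034,0.1],0],[[0,0.034,0.12],0],[[0,0.034,0.12],0]], "hand": 0}}

```text
clock: 23.6
position: [0.5484, -0.3392, 0.0688]
ee_rot: [0.999, 0.05, -0.001, -0.001]
ft_force: [-0.9, 0.4, 0.0]
grip_width: -0.005
```

>>> {"method": "send_rows", "body": {"steps": [[[0,-0.004,0],0],[[0,-0.008,0],0],[[0,-0.011,0],0],[[0,-0.013,0],0],[[0,-0.015,0],0],[[0,-0.017,0],0],[[0,-0.019,0],0],[[0,-0.02,0],0]]}}

```text
clock: 24.6
position: [0.5469, -0.3282, 0.0724]
ee_rot: [0.999, 0.047, 0.002, 0.006]
ft_force: [5.6, -28.7, -2.9]
grip_width: 0.002
```

Run:
```python
from h import *
z,_,o=snap('wrist','w8.png'); print(o['position'],o['clock'],o['ft_force'])
a=cv2.resize(z[60:360,170:470,::-1],None,fx=2,fy=2,interpolation=cv2.INTER_CUBIC); cv2.imwrite('pics/c8.png',a)
```

```text
[ 0.54687152 -0.32815646  0.07241206] 24.6 [  5.58122259 -28.72846262  -2.93239616]
```

View pics/c8.png

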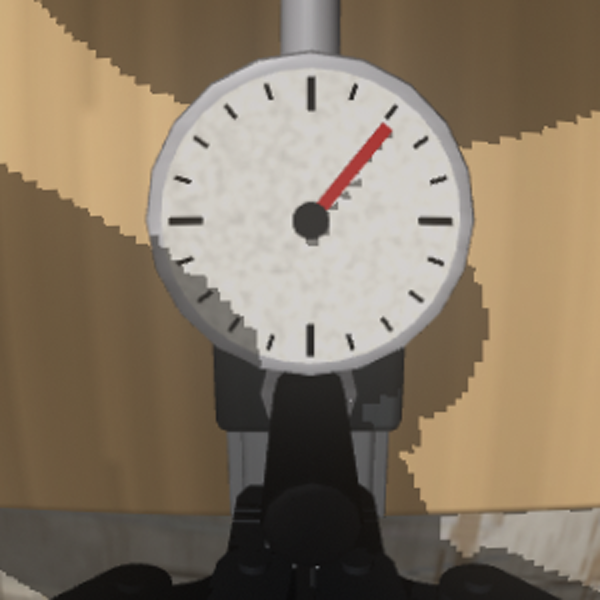

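The needle stays at about 0.68 with 29 N on the post, so it sits on the stop. Backing off and going to the knob.

>>> {"method": "send_rows", "body": {"steps": [[[0,0.01,0],0],[[0,0.02,0],0],[[0,0.022,-0.02],0],[[0,0.022,-0.06],0],[[0,0.022,-0.11],-0.15],[[0,0.01,-0.14],-0.32],[[0,-0.02,-0.14],-0.49],[[0,-0.06,-0.14],-0.66]], "hand": 0.6}}

```text
clock: 25.65
position: [0.541, -0.2603, 0.2121]
ee_rot: [0.928, 0.372, 0.001, 0.001]
ft_force: [0.1, 0.7, -0.6]
grip_width: 0.602
```

Run:
```python
from h import *
p,d,o=snap('top','t9.png'); X=cloud('top',d)
m=(np.hypot(X[...,0]-.6144,X[...,1]+.0639)<.025)&(X[...,2]>.135)&(X[...,2]<.15); print(X[m].mean(0),m.sum())
z=np.load('pics/w4.npz'); print('knob w4',wplane(z,(364,278),.145))
print(rel([.6144,-.0639,.19]))
```

```text
[ 0.61476014 -0.06441031  0.14153894] 80
knob w4 [[ 0.60791573 -0.06486289  0.145     ]]
(array([ 0.1849, -0.0847,  0.0223]), np.float64(44.55068864386806))
```

View pics/t9.png

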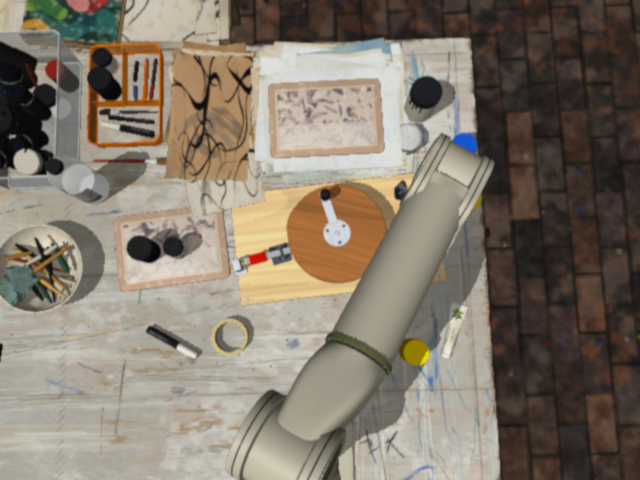

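Jars remain on the mat at (143,248) and (173,246). Knob at (326,194).

>>> {"method": "send_rows", "body": {"steps": [[[0.03,-0.014,0],-0.18],[[0.07,-0.032,0],-0.36],[[0.11,-0.05,0],-0.54],[[0.15,-0.068,0],-0.72],[[0.175,-0.08,0],-0.9],[[0.185,-0.084,0],-1.05],[[0.185,-0.084,0.02],-1.05],[[0.185,-0.084,0.03],-1.05]]}}

```text
clock: 26.7
position: [0.6173, -0.0719, 0.1804]
ee_rot: [0.618, 0.786, -0.0, -0.0]
ft_force: [0.2, 0.5, -0.5]
grip_width: 0.603
```

Run:
```python
from h import *
z,_,o=snap('wrist','w10.png'); print(o['position'],o['clock'],o['joint_pos'],rel([.6135,-.064,.108]))
```

```text
[ 0.61732014 -0.07191553  0.18044756] 26.7 [-0.30100625  0.37127279  0.43923453  1.5607224  -0.16351231  1.24644865
  1.97312312] (array([ 0.0086, -0.0012,  0.0712]), np.float64(103.62114241594381))
```

View pics/w10.png

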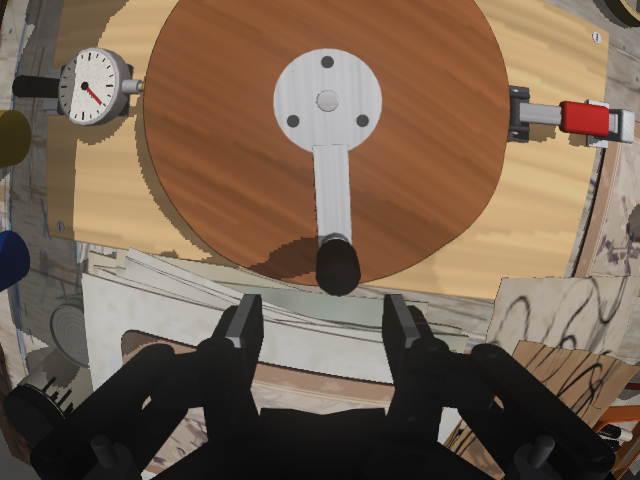

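>>> {"method": "send_rows", "body": {"steps": [[[0.006,-0.001,0.01],0],[[0.0085,-0.001,0.03],0],[[0.0085,-0.001,0.05],0],[[0.0085,-0.001,0.065],0],[[0.0085,-0.001,0.072],0],[[0.0085,-0.001,0.072],0],[[0.0085,-0.001,0.072],0],[[0.0085,-0.001,0.072],0]]}}

```text
clock: 27.75
position: [0.615, -0.0641, 0.1089]
ee_rot: [0.618, 0.786, 0.0, 0.0]
ft_force: [-0.2, -0.0, 0.2]
grip_width: 0.602
```

>>> {"method": "send_rows", "body": {"steps": [[[0,0,0],0],[[0,0,0],0],[[0,0,0],0],[[0,0,0],0],[[0,0,0],0],[[0,0,0],0],[[0,0,0],0],[[0,0,0],0]], "hand": 0, "force": 20}}

```text
clock: 28.75
position: [0.6148, -0.064, 0.1086]
ee_rot: [0.618, 0.786, 0.0, 0.0]
ft_force: [-2.4, 0.1, 4.7]
grip_width: 0.288
```

Run:
```python
from h import *
z,_,o=snap('wrist','w11.png'); p,d,_=snap('top','t11.png'); print(o['position'],o['clock'],rel([.6135,-.064,.108]))
a=np.hstack([z[0:300,0:400,::-1],p[100:400,200:600,::-1]]); cv2.imwrite('pics/c11.png',a)
```

```text
[ 0.61475567 -0.06401643  0.10855612] 28.75 (array([ 0.0003, -0.0012,  0.0006]), np.float64(103.65000148497188))
```

View pics/c11.png

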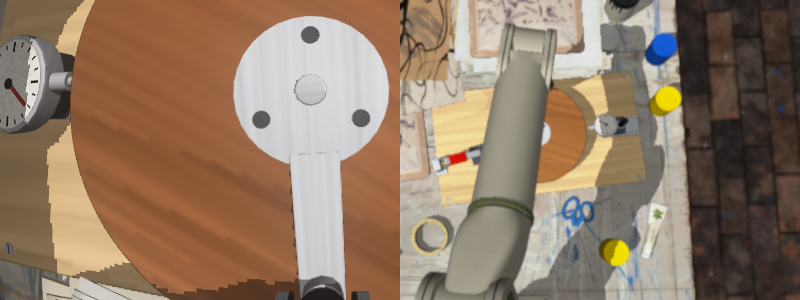

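Knob held (opening 0.288 ≈ 24.5 mm). The dial is visible in the wrist view at (8,85) and in the top view. Working out the circle rows.

```bash
cat > crank.py <<'E'
import numpy as np,sys,json
# beta0 deg, delta deg ccw(world), n rows
def rows(b0,d,n,r=.095):
    b=np.radians(b0-d*np.minimum(1,np.arange(1,9)/n)); b0=np.radians(b0)
    return [[[round(float(r*(np.cos(x)-np.cos(b0))),4),round(float(r*(np.sin(x)-np.sin(b0))),4),0],0] for x in b]
b=float(sys.argv[1])
for d in map(float,sys.argv[2:]):
    print(b,d,json.dumps(rows(b,d,7))); b-=d
E
python3 crank.py 87.25 70 70 62 48 30 30 50
```

```text
87.25 70.0 [[[0.0164, -0.0022, 0], 0], [[0.0322, -0.0073, 0], 0], [[0.0468, -0.015, 0], 0], [[0.0599, -0.0251, 0], 0], [[0.0711, -0.0374, 0], 0], [[0.0799, -0.0514, 0], 0], [[0.0862, -0.0667, 0], 0], [[0.0862, -0.0667, 0], 0]]
17.25 70.0 [[[0.0035, -0.0162, 0], 0], [[0.0042, -0.0327, 0], 0], [[0.0019, -0.0491, 0], 0], [[-0.0031, -0.0649, 0], 0], [[-0.0108, -0.0796, 0], 0], [[-0.021, -0.0927, 0], 0], [[-0.0332, -0.1038, 0], 0], [[-0.0332, -0.1038, 0], 0]]
-52.75 62.0 [[[-0.0123, -0.008, 0], 0], [[-0.0257, -0.0139, 0], 0], [[-0.0399, -0.0177, 0], 0], [[-0.0545, -0.0193, 0], 0], [[-0.0691, -0.0187, 0], 0], [[-0.0835, -0.0157, 0], 0], [[-0.0973, -0.0107, 0], 0], [[-0.0973, -0.0107, 0], 0]]
-114.75 48.0 [[[-0.01, 0.0054, 0], 0], [[-0.0193, 0.0119, 0], 0], [[-0.0278, 0.0195, 0], 0], [[-0.0353, 0.028, 0], 0], [[-0.0417, 0.0374, 0], 0], [[-0.0469, 0.0475, 0], 0], [[-0.051, 0.0581, 0], 0], [[-0.051, 0.0581, 0], 0]]
-162.75 30.0 [[[-0.0019, 0.0069, 0], 0], [[-0.0032, 0.0138, 0], 0], [[-0.004, 0.0209, 0], 0], [[-0.0043, 0.028, 0], 0], [[-0.004, 0.0351, 0], 0], [[-0.0032, 0.0422, 0], 0], [[-0.0019, 0.0491, 0], 0], [[-0.0019, 0.0491, 0], 0]]
-192.75 30.0 [[[0.0018, 0.0069, 0], 0], [[0.0042, 0.0136, 0], 0], [[0.007, 0.0201, 0], 0], [[0.0103, 0.0264, 0], 0], [[0.0141, 0.0324, 0], 0], [[0.0183, 0.0381, 0], 0], [[0.0229, 0.0435, 0], 0], [[0.0229, 0.0435, 0], 0]]
-222.75 50.0 [[[0.0086, 0.0082, 0], 0], [[0.0181, 0.0152, 0], 0], [[0.0284, 0.021, 0], 0], [[0.0393, 0.0255, 0], 0], [[0.0508, 0.0286, 0], 0], [[0.0625, 0.0302, 0], 0], [[0.0743, 0.0304, 0], 0], [[0.0743, 0.0304, 0], 0]]
```

>>> {"method": "send_rows", "body": {"steps": [[[0.0164,-0.0022,0],0],[[0.0322,-0.0073,0],0],[[0.0468,-0.015,0],0],[[0.0599,-0.0251,0],0],[[0.0711,-0.0374,0],0],[[0.0799,-0.0514,0],0],[[0.0862,-0.0667,0],0],[[0.0862,-0.0667,0],0]]}}

```text
clock: 29.85
position: [0.5278, 0.0036, 0.1085]
ee_rot: [0.618, 0.786, -0.0, -0.0]
ft_force: [-3.3, -4.6, 7.0]
grip_width: 0.287
```

```bash
cat > look.py <<'E'
from h import *
import sys
n=sys.argv[1]
z,_,o=snap('wrist','w%s.png'%n); p,d,_=snap('top','t%s.png'%n)
A=np.array([.5237,-.0908]);v=o['position'][:2]-A
print(o['position'],o['clock'],'alpha',np.degrees(np.arctan2(v[1],v[0])),np.hypot(*v),o['ft_force'])
a=cv2.resize(p[185:265,370:470,::-1],None,fx=4,fy=4,interpolation=cv2.INTER_CUBIC)
cv2.imwrite('pics/c%s.png'%n,np.hstack([z[0:320,0:400,::-1],a]))
E
python3 look.py 12
```

```text
[0.5278286  0.00357527 0.10847699] 29.85 alpha 87.49510124772739 0.09446553104452407 [-3.34837544 -4.61971027  6.99867486]
```

View pics/c12.png

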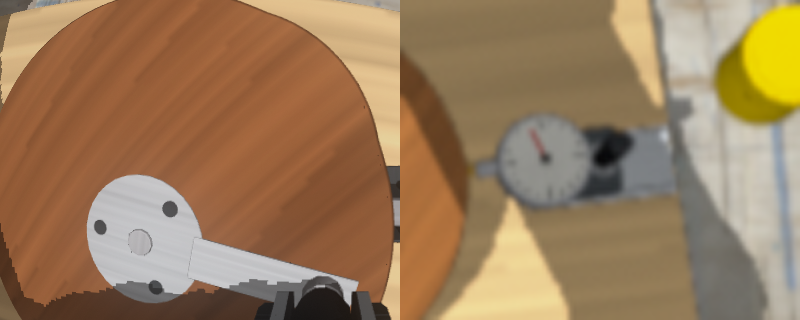

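Top view: needle about 1.24 rad, which is a swelling of about 1.8 mm and agrees with the picture profile (1.9). Continuing.

>>> {"method": "send_rows", "body": {"steps": [[[0.0035,-0.0162,0],0],[[0.0042,-0.0327,0],0],[[0.0019,-0.0491,0],0],[[-0.0031,-0.0649,0],0],[[-0.0108,-0.0796,0],0],[[-0.021,-0.0927,0],0],[[-0.0332,-0.1038,0],0],[[-0.0332,-0.1038,0],0]]}}

```text
clock: 30.95
position: [0.4364, -0.0537, 0.1085]
ee_rot: [0.619, 0.786, 0.0, 0.001]
ft_force: [4.4, -3.3, 1.3]
grip_width: 0.287
```

```bash
python3 look.py 13
cat > topread.py <<'E'
from h import *
import sys
def tread(fn):
    z=np.load(fn); p=z['p']; K,P=cam('top')
    f=4; sub=cv2.resize(p[185:265,370:470],None,fx=f,fy=f,interpolation=cv2.INTER_CUBIC).astype(np.float32)
    red=sub[...,0]-(sub[...,1]+sub[...,2])/2
    # restrict to dial disc
    c=P[:3,:3].T@(np.array([.5405,-.2662,.085])-P[:3,3]); hu=np.array([K[0,2]-K[0,0]*c[0]/c[2],K[1,2]+K[1,1]*c[1]/c[2]])
    vv,uu=np.mgrid[0:sub.shape[0],0:sub.shape[1]]; U=(uu+.5)/f-.5+370; V=(vv+.5)/f-.5+185
    m=(np.hypot(U-hu[0],V-hu[1])<9.5)&(red>25)
    pts=np.array([plane('top',q,.085)[:2] for q in np.c_[U[m],V[m]]]); w=red[m]
    mu=(pts*w[:,None]).sum(0)/w.sum(); C=np.cov((pts-mu).T,aweights=w); ev=np.linalg.eigh(C)[1][:,1]
    h=np.array([.5415,-.2662])
    if ev@(mu-h)<0: ev=-ev
    y=np.radians(5.2); g=np.arctan2(np.cos(y),-np.sin(y)); F=lambda d:round(float((g-np.arctan2(d[1],d[0])+1)%(2*np.pi)-1),3)
    return 'PCA',F(ev),'hub-mean',F(mu-h),m.sum(),hu.round(1)
for n in sys.argv[1:]: print(n,tread('pics/t%s.npz'%n))
E
python3 topread.py 0 11 12 13
```

```text
[ 0.43639886 -0.05374841  0.10852673] 30.95 alpha 157.0030829435809 0.09483833848293831 [ 4.38873959 -3.27545423  1.34082591]Traceback (most recent call last):
  File "topread.py", line 17, in <module>
    for n in sys.argv[1:]: print(n,tread('pics/t%s.npz'%n))
                                   ~~~~~^^^^^^^^^^^^^^^^^^
  File "topread.py", line 4, in tread
    z=np.load(fn); p=z['p']; K,P=cam('top')
    fid = stack.enter_context(open(os.fspath(file), "rb"))
                              ~~~~^^^^^^^^^^^^^^^^^^^^^^^
FileNotFoundError: [Errno 2] No such file or directory: 'pics/t0.npz'
```

View pics/c13.png

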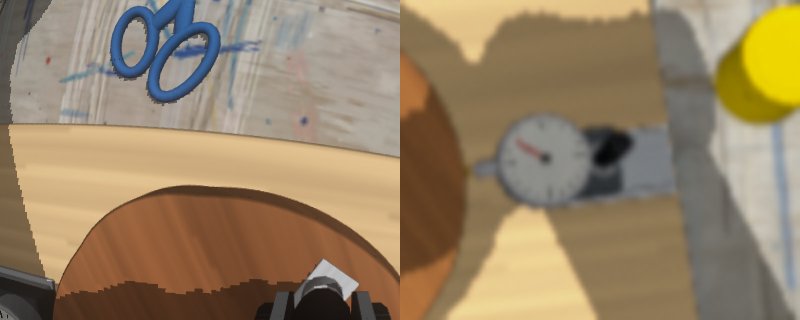

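```bash
python3 topread.py 11 12 13
```

```text
11 ('PCA', 0.706, 'hub-mean', 0.69, np.int64(129), array([405.3, 224.3]))
12 ('PCA', 1.254, 'hub-mean', 1.353, np.int64(129), array([405.3, 224.3]))
13 ('PCA', 0.675, 'hub-mean', 0.671, np.int64(144), array([405.3, 224.3]))
```

>>> {"method": "send_rows", "body": {"steps": [[[-0.0123,-0.008,0],0],[[-0.0257,-0.0139,0],0],[[-0.0399,-0.0177,0],0],[[-0.0545,-0.0193,0],0],[[-0.0691,-0.0187,0],0],[[-0.0835,-0.0157,0],0],[[-0.0973,-0.0107,0],0],[[-0.0973,-0.0107,0],0]]}}

```text
clock: 32.05
position: [0.4496, -0.1511, 0.1085]
ee_rot: [0.619, 0.786, 0.0, 0.001]
ft_force: [3.5, -0.4, 6.2]
grip_width: 0.29
```

```bash
python3 look.py 14; python3 topread.py 14
```

```text
[ 0.44961844 -0.15110849  0.10848727] 32.05 alpha -140.85157279573897 0.09552586613414717 [ 3.48195379 -0.35941505  6.24923964]
14 ('PCA', 1.785, 'hub-mean', 1.996, np.int64(49), array([405.3, 224.3]))
```

View pics/c14.png

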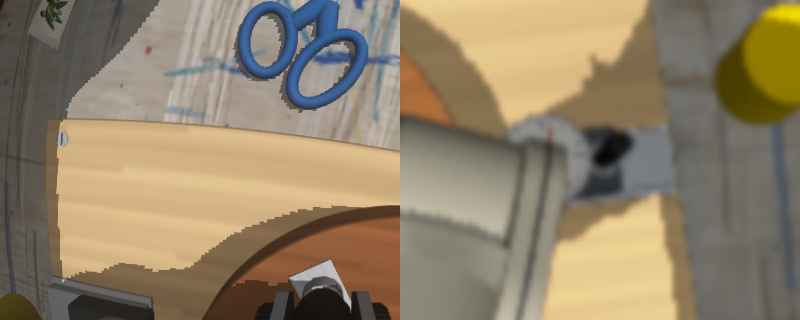

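The needle now reads about 1.9–2.0 rad, a swelling of about 4.2 mm, as the profile showed. Next the sector hidden earlier.

>>> {"method": "send_rows", "body": {"steps": [[[-0.01,0.0054,0],0],[[-0.0193,0.0119,0],0],[[-0.0278,0.0195,0],0],[[-0.0353,0.028,0],0],[[-0.0417,0.0374,0],0],[[-0.0469,0.0475,0],0],[[-0.051,0.0581,0],0],[[-0.051,0.0581,0],0]]}}

```text
clock: 33.15
position: [0.5179, -0.1863, 0.1085]
ee_rot: [0.618, 0.786, -0.0, 0.0]
ft_force: [2.1, -0.3, 5.7]
grip_width: 0.288
```

```bash
python3 look.py 15; python3 topread.py 15
```

```text
[ 0.5178609  -0.18633514  0.10852483] 33.15 alpha -93.49756292184439 0.0957134163029885 [ 2.1279478  -0.34843416  5.68532637]Traceback (most recent call last):
  File "topread.py", line 17, in <module>
    for n in sys.argv[1:]: print(n,tread('pics/t%s.npz'%n))
                                   ~~~~~^^^^^^^^^^^^^^^^^^
  File "topread.py", line 12, in tread
    mu=(pts*w[:,None]).sum(0)/w.sum(); C=np.cov((pts-mu).T,aweights=w); ev=np.linalg.eigh(C)[1][:,1]
                                         ~~~~~~^^^^^^^^^^^^^^^^^^^^^^^
    avg, w_sum = average(X, axis=1, weights=w, returned=True)
                 ~~~~~~~^^^^^^^^^^^^^^^^^^^^^^^^^^^^^^^^^^^^^
    raise ZeroDivisionError(
        "Weights sum to zero, can't be normalized")
ZeroDivisionError: Weights sum to zero, can't be normalized
```

>>> {"method": "send_rows", "body": {"steps": [[[-0.0019,0.0069,0],0],[[-0.0032,0.0138,0],0],[[-0.004,0.0209,0],0],[[-0.0043,0.028,0],0],[[-0.004,0.0351,0],0],[[-0.0032,0.0422,0],0],[[-0.0019,0.0491,0],0],[[-0.0019,0.0491,0],0]]}}

```text
clock: 34.25
position: [0.5659, -0.1766, 0.1086]
ee_rot: [0.618, 0.786, -0.0, 0.0]
ft_force: [3.1, -1.3, 5.4]
grip_width: 0.288
```

```bash
python3 look.py 16; python3 topread.py 16
```

```text
[ 0.56589821 -0.17657108  0.10855859] 34.25 alpha -63.80343660286219 0.095589576748691 [ 3.09722035 -1.3312614   5.36530377]
16 ('PCA', 0.781, 'hub-mean', 0.676, np.int64(77), array([405.3, 224.3]))
```

View pics/c15.png

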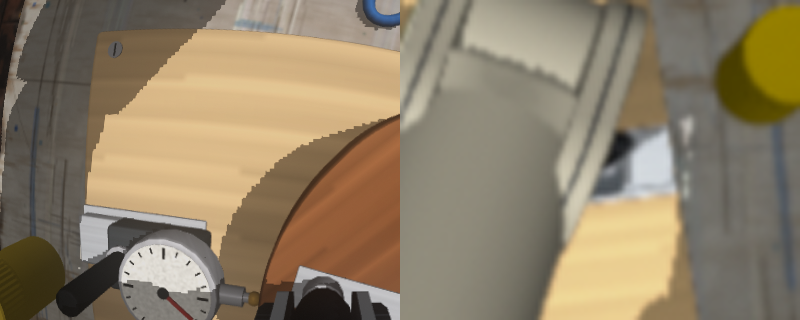

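View pics/w16.png

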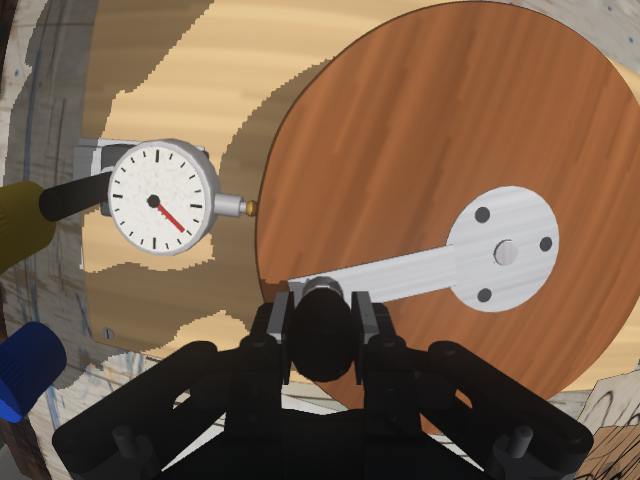

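Readings at both stops are about 0.7 (no swelling). Next the 335° swelling at θ=300, then a check between the two stops on the way back.

```bash
python3 crank.py -192.75 20 -35
```

```text
-192.75 20.0 [[[0.0012, 0.0046, 0], 0], [[0.0025, 0.0091, 0], 0], [[0.0042, 0.0136, 0], 0], [[0.006, 0.0179, 0], 0], [[0.008, 0.0222, 0], 0], [[0.0103, 0.0264, 0], 0], [[0.0128, 0.0304, 0], 0], [[0.0128, 0.0304, 0], 0]]
-212.75 -35.0 [[[-0.0042, -0.0072, 0], 0], [[-0.0077, -0.0147, 0], 0], [[-0.0106, -0.0224, 0], 0], [[-0.0128, -0.0304, 0], 0], [[-0.0142, -0.0386, 0], 0], [[-0.015, -0.0468, 0], 0], [[-0.015, -0.0551, 0], 0], [[-0.015, -0.0551, 0], 0]]
```

>>> {"method": "send_rows", "body": {"steps": [[[0.0012,0.0046,0],0],[[0.0025,0.0091,0],0],[[0.0042,0.0136,0],0],[[0.006,0.0179,0],0],[[0.008,0.0222,0],0],[[0.0103,0.0264,0],0],[[0.0128,0.0304,0],0],[[0.0128,0.0304,0],0]]}}

```text
clock: 35.35
position: [0.5924, -0.157, 0.1086]
ee_rot: [0.618, 0.786, -0.0, 0.001]
ft_force: [4.1, -1.8, 4.6]
grip_width: 0.286
```

```bash
python3 look.py 17; python3 topread.py 17
```

```text
[ 0.59242987 -0.15700636  0.10859747] 35.35 alpha -43.92860601023268 0.09543100398665204 [ 4.12769858 -1.81900919  4.56200534]
17 ('PCA', 1.005, 'hub-mean', 1.085, np.int64(197), array([405.3, 224.3]))
```

>>> {"method": "send_rows", "body": {"steps": [[[-0.0042,-0.0072,0],0],[[-0.0077,-0.0147,0],0],[[-0.0106,-0.0224,0],0],[[-0.0128,-0.0304,0],0],[[-0.0142,-0.0386,0],0],[[-0.015,-0.0468,0],0],[[-0.015,-0.0551,0],0],[[-0.015,-0.0551,0],0]]}}

```text
clock: 36.45
position: [0.5409, -0.1849, 0.1085]
ee_rot: [0.619, 0.786, -0.0, -0.0]
ft_force: [-1.0, -3.7, 8.5]
grip_width: 0.288
```

```bash
python3 look.py 18; python3 needle.py pics/w15.npz pics/w16.npz pics/w17.npz pics/w18.npz
```

```text
[ 0.54085676 -0.18491544  0.10850361] 36.45 alpha -79.66871733160826 0.0956664534054303 [-1.01486577 -3.73197618  8.51298082]
pics/w15.npz (88, np.float64(0.67), np.float64(0.883), array([ 0.54801183, -0.25582632]))
pics/w16.npz (132, np.float64(0.675), np.float64(0.896), array([ 0.5475638 , -0.25632327]))
pics/w17.npz (131, np.float64(1.016), np.float64(1.733), array([ 0.55077824, -0.25889359]))
pics/w18.npz (117, np.float64(0.66), np.float64(0.877), array([ 0.54763199, -0.25617032]))
```

View pics/w17.png

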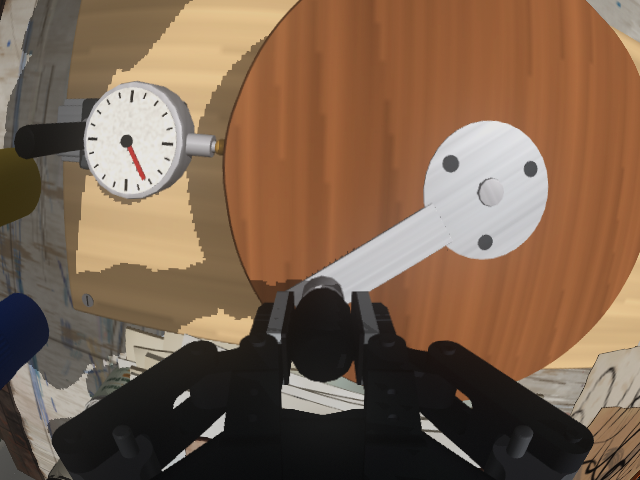

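View pics/w18.png

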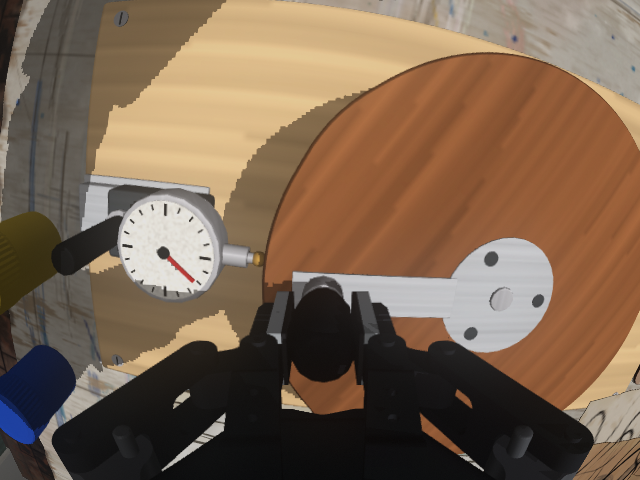

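The hidden sector is flat (0.66) and the 335° swelling reads 1.02, about 1.2 mm. So the highest is the one at original 73°. I'll check what the wrist saw near it.

View pics/w14.png

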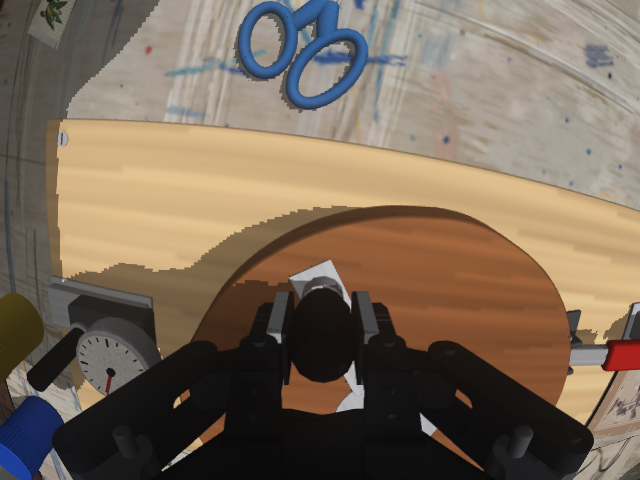

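```bash
python3 - <<'E'
from h import *
print(manip.get_obs()['joint_pos'])
E
python3 needle.py pics/w14.npz; python3 crank.py -177.75 -50 -13 -13 -10
```

```text
[-0.21197211  0.34734625  0.55425566  1.77560444 -0.20420666  1.07720182
  2.22101625]
pics/w14.npz (45, np.float64(1.9), np.float64(2.601), array([ 0.55320887, -0.26932772]))
-177.75 -50.0 [[[0.0012, -0.0118, 0], 0], [[0.0039, -0.0233, 0], 0], [[0.0079, -0.0344, 0], 0], [[0.0133, -0.0449, 0], 0], [[0.02, -0.0547, 0], 0], [[0.0279, -0.0636, 0], 0], [[0.0368, -0.0714, 0], 0], [[0.0368, -0.0714, 0], 0]]
-127.75 -13.0 [[[0.0025, -0.0018, 0], 0], [[0.005, -0.0036, 0], 0], [[0.0076, -0.0053, 0], 0], [[0.0102, -0.0069, 0], 0], [[0.0129, -0.0084, 0], 0], [[0.0156, -0.0098, 0], 0], [[0.0184, -0.0112, 0], 0], [[0.0184, -0.0112, 0], 0]]
-114.75 -13.0 [[[0.0028, -0.0012, 0], 0], [[0.0057, -0.0024, 0], 0], [[0.0086, -0.0035, 0], 0], [[0.0115, -0.0044, 0], 0], [[0.0144, -0.0053, 0], 0], [[0.0174, -0.0061, 0], 0], [[0.0204, -0.0067, 0], 0], [[0.0204, -0.0067, 0], 0]]
-101.75 -10.0 [[[0.0023, -0.0005, 0], 0], [[0.0047, -0.0008, 0], 0], [[0.007, -0.0012, 0], 0], [[0.0094, -0.0015, 0], 0], [[0.0117, -0.0017, 0], 0], [[0.0141, -0.0018, 0], 0], [[0.0164, -0.0019, 0], 0], [[0.0164, -0.0019, 0], 0]]
```

>>> {"method": "send_rows", "body": {"steps": [[[0.0012,-0.0118,0],-0.03],[[0.0039,-0.0233,0],-0.06],[[0.0079,-0.0344,0],-0.09],[[0.0133,-0.0449,0],-0.12],[[0.02,-0.0547,0],-0.15],[[0.0279,-0.0636,0],-0.18],[[0.0368,-0.0714,0],-0.2],[[0.0368,-0.0714,0],-0.2]]}}

```text
clock: 37.55
position: [0.4627, -0.1646, 0.1084]
ee_rot: [0.536, 0.844, 0.0, -0.001]
ft_force: [-3.0, 0.3, 10.5]
grip_width: 0.289
```

```bash
python3 look.py 19; python3 needle.py pics/w19.npz; python3 crank.py -116.3 -13 -13 -13; python3 -c "
from h import *
print(manip.get_obs()['joint_pos'])"
```

```text
[ 0.46271928 -0.16459793  0.10841934] 37.55 alpha -129.56761090893207 0.09573287202866318 [-2.95999428  0.2923024  10.53675297]
pics/w19.npz (54, np.float64(1.545), np.float64(2.31), array([ 0.55342581, -0.26465225]))
-116.3 -13.0 [[[0.0028, -0.0013, 0], 0], [[0.0056, -0.0025, 0], 0], [[0.0085, -0.0037, 0], 0], [[0.0114, -0.0047, 0], 0], [[0.0143, -0.0057, 0], 0], [[0.0173, -0.0065, 0], 0], [[0.0202, -0.0073, 0], 0], [[0.0202, -0.0073, 0], 0]]
-103.3 -13.0 [[[0.003, -0.0007, 0], 0], [[0.006, -0.0012, 0], 0], [[0.0091, -0.0017, 0], 0], [[0.0121, -0.002, 0], 0], [[0.0152, -0.0023, 0], 0], [[0.0183, -0.0025, 0], 0], [[0.0214, -0.0025, 0], 0], [[0.0214, -0.0025, 0], 0]]
-90.3 -13.0 [[[0.0031, 0.0, 0], 0], [[0.0062, 0.0002, 0], 0], [[0.0092, 0.0004, 0], 0], [[0.0123, 0.0007, 0], 0], [[0.0153, 0.0012, 0], 0], [[0.0184, 0.0017, 0], 0], [[0.0214, 0.0023, 0], 0], [[0.0214, 0.0023, 0], 0]]
[-0.24525     0.1567494   0.53759096  1.97708105 -0.09371962  1.0334776
  2.34425519]
```

View pics/w19.png

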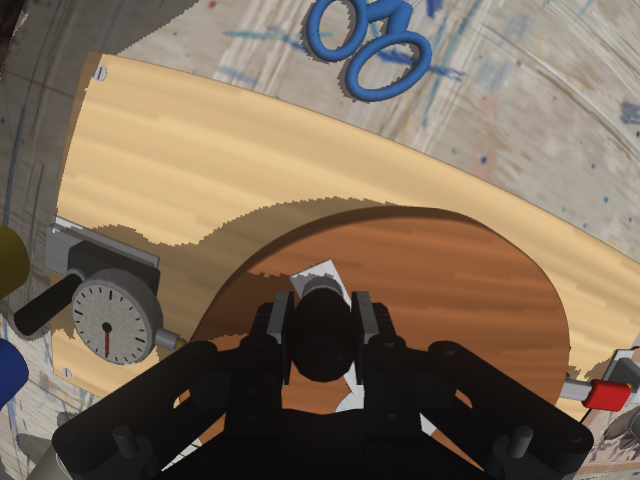

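```bash
python3 crank.py -115.6 -6 -6 -6 -6 -6
```

```text
-115.6 -6.0 [[[0.0013, -0.0006, 0], 0], [[0.0026, -0.0012, 0], 0], [[0.0039, -0.0018, 0], 0], [[0.0052, -0.0023, 0], 0], [[0.0065, -0.0028, 0], 0], [[0.0078, -0.0033, 0], 0], [[0.0092, -0.0038, 0], 0], [[0.0092, -0.0038, 0], 0]]
-109.6 -6.0 [[[0.0013, -0.0005, 0], 0], [[0.0027, -0.0009, 0], 0], [[0.004, -0.0013, 0], 0], [[0.0054, -0.0017, 0], 0], [[0.0068, -0.0021, 0], 0], [[0.0082, -0.0025, 0], 0], [[0.0095, -0.0028, 0], 0], [[0.0095, -0.0028, 0], 0]]
-103.6 -6.0 [[[0.0014, -0.0003, 0], 0], [[0.0028, -0.0006, 0], 0], [[0.0042, -0.0009, 0], 0], [[0.0056, -0.0012, 0], 0], [[0.007, -0.0014, 0], 0], [[0.0084, -0.0016, 0], 0], [[0.0098, -0.0018, 0], 0], [[0.0098, -0.0018, 0], 0]]
-97.6 -6.0 [[[0.0014, -0.0002, 0], 0], [[0.0028, -0.0003, 0], 0], [[0.0042, -0.0005, 0], 0], [[0.0057, -0.0006, 0], 0], [[0.0071, -0.0007, 0], 0], [[0.0085, -0.0007, 0], 0], [[0.0099, -0.0008, 0], 0], [[0.0099, -0.0008, 0], 0]]
-91.6 -6.0 [[[0.0014, -0.0, 0], 0], [[0.0028, -0.0, 0], 0], [[0.0043, -0.0, 0], 0], [[0.0057, 0.0, 0], 0], [[0.0071, 0.0001, 0], 0], [[0.0085, 0.0001, 0], 0], [[0.0099, 0.0002, 0], 0], [[0.0099, 0.0002, 0], 0]]
```

>>> {"method": "send_rows", "body": {"steps": [[[0.0013,-0.0006,0],0],[[0.0026,-0.0012,0],0],[[0.0039,-0.0018,0],0],[[0.0052,-0.0023,0],0],[[0.0065,-0.0028,0],0],[[0.0078,-0.0033,0],0],[[0.0092,-0.0038,0],0],[[0.0092,-0.0038,0],0]]}}

```text
clock: 38.65
position: [0.4562, -0.1585, 0.1084]
ee_rot: [0.537, 0.844, -0.0, -0.0]
ft_force: [-0.1, -1.1, 9.4]
grip_width: 0.287
```

```bash
python3 look.py 20; python3 needle.py pics/w20.npz
```

```text
[ 0.4561709  -0.15854798  0.10844438] 38.65 alpha -134.90729738814352 0.09565546790302332 [-0.10252249 -1.08515358  9.36260028]
pics/w20.npz (54, np.float64(1.812), np.float64(2.521), array([ 0.55364325, -0.26818493]))
```

>>> {"method": "send_rows", "body": {"steps": [[[0.0013,-0.0005,0],0],[[0.0027,-0.0009,0],0],[[0.004,-0.0013,0],0],[[0.0054,-0.0017,0],0],[[0.0068,-0.0021,0],0],[[0.0082,-0.0025,0],0],[[0.0095,-0.0028,0],0],[[0.0095,-0.0028,0],0]]}}

```text
clock: 39.75
position: [0.4496, -0.1511, 0.1084]
ee_rot: [0.537, 0.844, -0.0, -0.0]
ft_force: [-0.9, -1.3, 8.7]
grip_width: 0.285
```

```bash
python3 look.py 21; python3 needle.py pics/w21.npz
```

```text
[ 0.44955294 -0.15110956  0.1084209 ] 39.75 alpha -140.87586679395034 0.09557735115661661 [-0.85299024 -1.28831943  8.70285901]
pics/w21.npz (49, np.float64(1.907), np.float64(2.614), array([ 0.55289428, -0.26917226]))
```

>>> {"method": "send_rows", "body": {"steps": [[[0.0014,-0.0003,0],0],[[0.0028,-0.0006,0],0],[[0.0042,-0.0009,0],0],[[0.0056,-0.0012,0],0],[[0.007,-0.0014,0],0],[[0.0084,-0.0016,0],0],[[0.0098,-0.0018,0],0],[[0.0098,-0.0018,0],0]]}}

```text
clock: 40.85
position: [0.4437, -0.1429, 0.1084]
ee_rot: [0.537, 0.844, -0.0, -0.001]
ft_force: [-0.9, -1.6, 10.2]
grip_width: 0.29
```

```bash
python3 look.py 22; python3 needle.py pics/w22.npz
```

```text
[ 0.44372641 -0.14292642  0.10842661] 40.85 alpha -146.90387523135098 0.09546171018287772 [-0.85121882 -1.61047224 10.15912591]
pics/w22.npz (48, np.float64(1.74), np.float64(2.493), array([ 0.5532419, -0.2672179]))
```

>>> {"method": "send_rows", "body": {"steps": [[[0.0014,-0.0002,0],0],[[0.0028,-0.0003,0],0],[[0.0042,-0.0005,0],0],[[0.0057,-0.0006,0],0],[[0.0071,-0.0007,0],0],[[0.0085,-0.0007,0],0],[[0.0099,-0.0008,0],0],[[0.0099,-0.0008,0],0]]}}

```text
clock: 41.95
position: [0.4388, -0.1342, 0.1084]
ee_rot: [0.536, 0.844, -0.0, -0.001]
ft_force: [-1.6, -1.5, 9.9]
grip_width: 0.281
```

```bash
python3 look.py 23; python3 needle.py pics/w23.npz
```

```text
[ 0.43877115 -0.13419534  0.10840149] 41.95 alpha -152.93473415930396 0.0953732959833823 [-1.60277822 -1.52490501  9.88363446]
pics/w23.npz (49, np.float64(1.325), np.float64(2.114), array([ 0.5526801 , -0.26208991]))
```

View pics/w22.png

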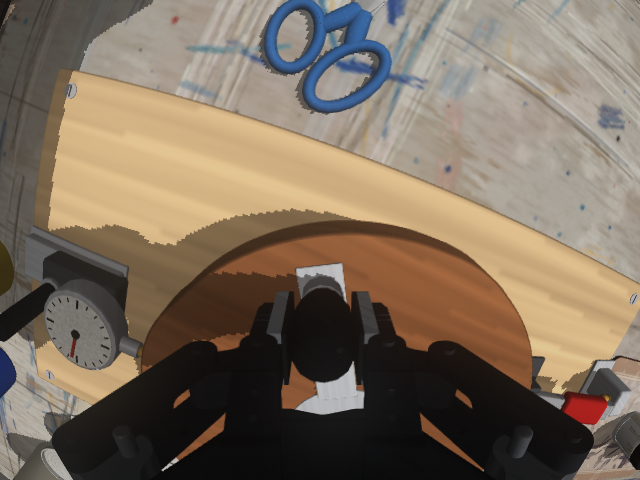

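Readings against knob angle: −129.6°:1.545, −134.9°:1.812, −140.9°:1.907, −146.9°:1.740, −152.9°:1.325. The peak is at about −139.9°, so I turn +13°.

```bash
python3 crank.py -91.6 13
```

```text
-91.6 13.0 [[[-0.0031, 0.0001, 0], 0], [[-0.0061, 0.0004, 0], 0], [[-0.0092, 0.0007, 0], 0], [[-0.0123, 0.0011, 0], 0], [[-0.0153, 0.0017, 0], 0], [[-0.0183, 0.0023, 0], 0], [[-0.0213, 0.003, 0], 0], [[-0.0213, 0.003, 0], 0]]
```

>>> {"method": "send_rows", "body": {"steps": [[[-0.0031,0.0001,0],0],[[-0.0061,0.0004,0],0],[[-0.0092,0.0007,0],0],[[-0.0123,0.0011,0],0],[[-0.0153,0.0017,0],0],[[-0.0183,0.0023,0],0],[[-0.0213,0.003,0],0],[[-0.0213,0.003,0],0]]}}

```text
clock: 43.05
position: [0.4506, -0.1524, 0.1084]
ee_rot: [0.537, 0.844, -0.0, -0.001]
ft_force: [-0.5, -1.7, 10.0]
grip_width: 0.289
```

```bash
python3 look.py 24; python3 needle.py pics/w24.npz
```

```text
[ 0.45064274 -0.152427    0.10844085] 43.05 alpha -139.8509007221261 0.09557850190310119 [-0.50026064 -1.65949654 10.03069117]
pics/w24.npz (50, np.float64(1.913), np.float64(2.608), array([ 0.55308472, -0.26930886]))
```

>>> {"method": "send_rows", "body": {"steps": [[[0,0,0],0],[[0,0,0],0],[[0,0,0],0],[[0,0,0],0],[[0,0,-0.02],0],[[0,0,-0.05],0],[[0,0,-0.09],0],[[0,0,-0.14],0]], "hand": 0.6}}

```text
clock: 44.15
position: [0.4506, -0.152, 0.249]
ee_rot: [0.537, 0.844, -0.0, -0.001]
ft_force: [0.6, -0.2, 0.0]
grip_width: 0.601
```

```bash
python3 look.py 25; python3 needle.py pics/w25.npz; python3 topread.py 25
```

```text
[ 0.45055327 -0.15204189  0.24904666] 44.15 alpha -140.06234477318864 0.09539922732419623 [ 0.60137495 -0.19261097  0.03829819]
pics/w25.npz (26, np.float64(1.906), np.float64(2.554), array([ 0.55419392, -0.26952855]))Traceback (most recent call last):
  File "topread.py", line 17, in <module>
    for n in sys.argv[1:]: print(n,tread('pics/t%s.npz'%n))
                                   ~~~~~^^^^^^^^^^^^^^^^^^
  File "topread.py", line 12, in tread
    mu=(pts*w[:,None]).sum(0)/w.sum(); C=np.cov((pts-mu).T,aweights=w); ev=np.linalg.eigh(C)[1][:,1]
                                         ~~~~~~^^^^^^^^^^^^^^^^^^^^^^^
    avg, w_sum = average(X, axis=1, weights=w, returned=True)
                 ~~~~~~~^^^^^^^^^^^^^^^^^^^^^^^^^^^^^^^^^^^^^
    raise ZeroDivisionError(
        "Weights sum to zero, can't be normalized")
ZeroDivisionError: Weights sum to zero, can't be normalized
```

View pics/w25.png

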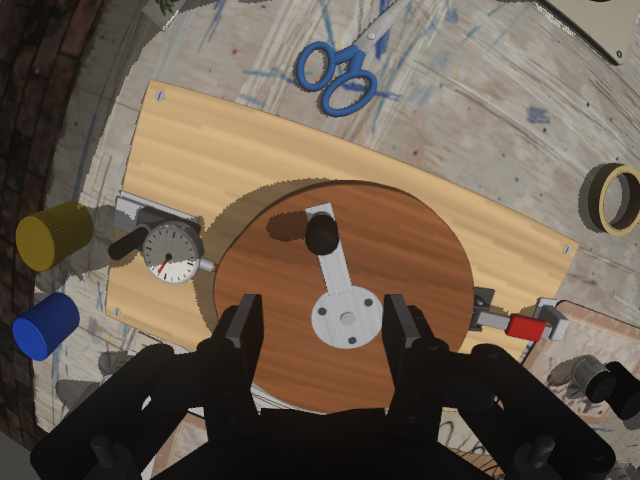

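After release the needle reads 1.906 (peak ~1.91), so the spot is under the plunger. Now locating the red paddle in several views.

Run:
```python
from h import *
for n in ['w1','w3','w4','w10','w25']:
    z=np.load('pics/%s.npz'%n); h=cv2.cvtColor(z['p'],cv2.COLOR_RGB2HSV)
    m=((h[...,0]<6)|(h[...,0]>174))&(h[...,1]>190)&(h[...,2]>120)
    k,l,s,c=cv2.connectedComponentsWithStats(m.astype(np.uint8)); i=1+np.argmax(s[1:,4])
    v,u=np.nonzero(l==i); W=wplane(z,np.c_[u,v],.07)[:,:2]
    (cc,wh,a)=cv2.minAreaRect((W*1000).astype(np.float32)); print(n,s[i],np.round(cc,1),np.round(wh,1),round(a,1))
print(rel([.467,.1105,.20]),manip.get_obs()['joint_pos'])
```

```text
w1 [ 499  127   65   46 1727] [469.3 113.3] [25.2 45.6] 13.7
w3 [ 98 175  36  36 765] [468.  114.6] [21.9 35.3] 14.9
w4 [511  98  41  29 862] [469.3 112.7] [23.3 46.9] 14.4
w10 [ 566  102   43   33 1188] [469.4 112.8] [23.4 48.3] 16.5
w25 [508 317  37  24 616] [468.7 111.4] [24.2 50. ] 10.0
(array([0.2328, 0.1238, 0.0531]), np.float64(115.09497086696905)) [-0.29673061 -0.03864963  0.5200628   1.83043431  0.01829516  1.33737979
  2.22771164]
```

>>> {"method": "send_rows", "body": {"steps": [[[0.03,0.016,0],0.05],[[0.075,0.04,0],0.1],[[0.12,0.065,0],0.185],[[0.165,0.089,0],0.185],[[0.205,0.11,0],0.185],[[0.23,0.124,0.02],0.185],[[0.234,0.126,0.06],0.185],[[0.234,0.126,0.11],0.185]], "hand": 0}}

```text
clock: 45.25
position: [0.4662, 0.114, 0.1372]
ee_rot: [0.612, 0.791, 0.001, 0.0]
ft_force: [-0.1, -0.3, -0.9]
grip_width: -0.003
```

```bash
python3 look.py 26; python3 -c "
from h import *
print(rel([.4685,.1125,.075]))"
```

```text
[0.46620047 0.11402995 0.1371539 ] 45.25 alpha 105.68040741771843 0.21274751456661894 [-0.09356328 -0.25031756 -0.85590669]
(array([-0.001 ,  0.0063,  0.0584]), np.float64(104.52618631529393))
```

View pics/w26.png

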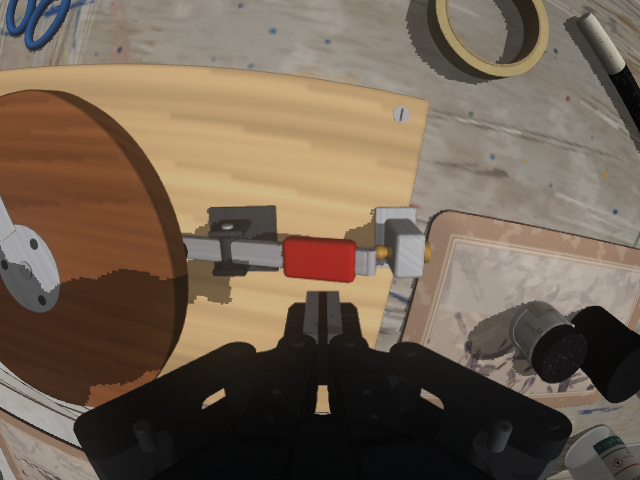

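Run:
```python
from h import *
o=manip.get_obs(); print(o['position'],o['clock'])
z=np.load('pics/w26.npz'); print(z['pos'],wplane(z,(320,260),.07))
z=dict(z); z['pos']=o['position']; print(wplane(z,(320,260),.07)); print(rel([.4685,.1125,.075]))
```

```text
[0.46261821 0.11211534 0.13349314] 45.35
[0.46620047 0.11402995 0.1371539 ] [[0.4673471  0.11372455 0.07      ]]
[[0.46244857 0.11148861 0.07      ]]
(array([-0.001 ,  0.0063,  0.0584]), np.float64(104.52618631529393))
```

>>> {"method": "send_rows", "body": {"steps": [[[-0.001,0.006,0.01],0],[[-0.001,0.006,0.03],0],[[-0.001,0.006,0.045],0],[[-0.001,0.006,0.055],0],[[-0.001,0.006,0.06],0],[[-0.001,0.006,0.064],0],[[-0.001,0.006,0.067],0],[[-0.001,0.006,0.07],0]]}}

```text
clock: 46.35
position: [0.4724, 0.114, 0.0685]
ee_rot: [0.612, 0.791, 0.0, 0.0]
ft_force: [-0.7, 0.5, 0.7]
grip_width: -0.002
```

>>> {"method": "send_rows", "body": {"steps": [[[0,0,0.002],0],[[0,0,0.004],0],[[0,0,0.006],0],[[0,0,0.008],0],[[0,0,0.01],0],[[0,0,0.012],0],[[0,0,0.014],0],[[0,0,0.014],0]]}}

```text
clock: 47.35
position: [0.4722, 0.1139, 0.0543]
ee_rot: [0.612, 0.791, 0.0, 0.0]
ft_force: [-0.2, 0.9, 2.9]
grip_width: -0.0
```

>>> {"method": "send_rows", "body": {"steps": [[[0,0,0.001],0],[[0,0,0.002],0],[[0,0,0.003],0],[[0,0,0.004],0],[[0,0,0.005],0],[[0,0,0.006],0],[[0,0,0.006],0],[[0,0,0.006],0]]}}

```text
clock: 48.35
position: [0.4725, 0.1142, 0.0504]
ee_rot: [0.612, 0.791, 0.001, -0.0]
ft_force: [-10.7, 0.5, 31.8]
grip_width: 0.001
```

```bash
python3 look.py 27
```

```text
[0.4724688  0.11420632 0.05038126] 48.35 alpha 104.03088260606798 0.21131073308744683 [-10.68836431   0.46972784  31.78993271]
```

View pics/w27.png

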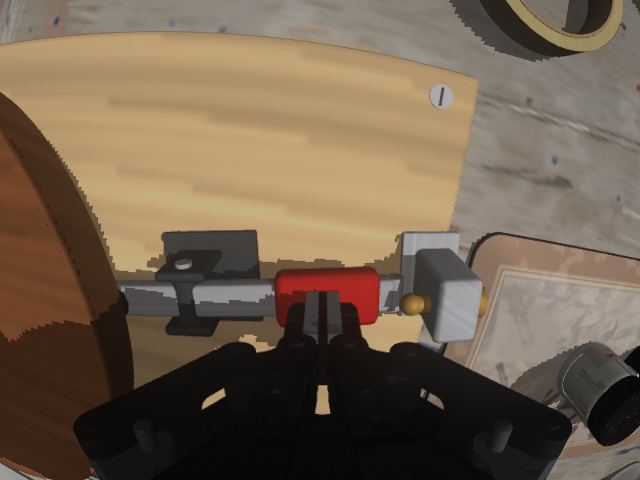

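At its lower stop (z 50 mm, 32 N). Lifting off and checking.

>>> {"method": "send_rows", "body": {"steps": [[[0,0,-0.004],0],[[0,0,-0.01],0],[[0,0,-0.02],0],[[0,0,-0.04],0],[[0,0,-0.07],0],[[0,0,-0.11],0],[[0,0,-0.16],0],[[0,0,-0.2],0]]}}

```text
clock: 49.45
position: [0.472, 0.1133, 0.2505]
ee_rot: [0.612, 0.791, 0.0, 0.0]
ft_force: [-0.4, 0.1, -0.0]
grip_width: 0.0
```

```bash
python3 look.py 28; python3 topread.py 28
python3 - <<'E'
from h import *
s,d,_=snap('scene','s28.png')
z=np.load('pics/w28.npz');z0=np.load('pics/w25.npz')
a=cv2.resize(s[190:330,200:460,::-1],None,fx=3,fy=3,interpolation=cv2.INTER_CUBIC); cv2.imwrite('pics/cs28.png',a)
p=z['p']; cv2.imwrite('pics/cw28.png',p[:,:,::-1])
E
```

```text
[0.4720163  0.11329254 0.25048332] 49.45 alpha 104.21064561782296 0.2105349599980346 [-0.41575214  0.08903669 -0.02463667]
28 ('PCA', 1.901, 'hub-mean', 2.04, np.int64(135), array([405.3, 224.3]))
```

View pics/w28.png

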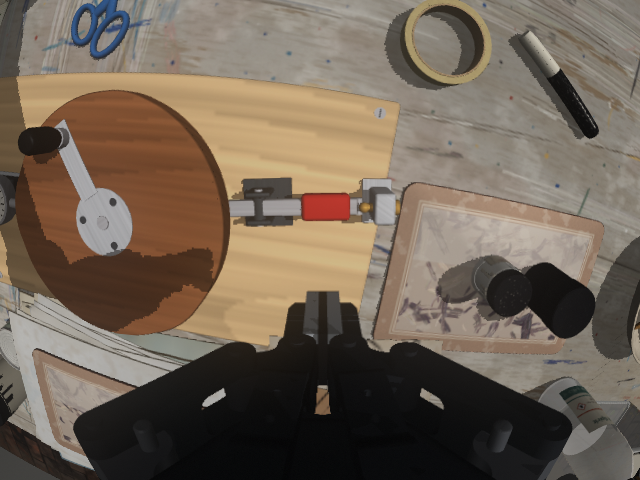

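View pics/cs28.png

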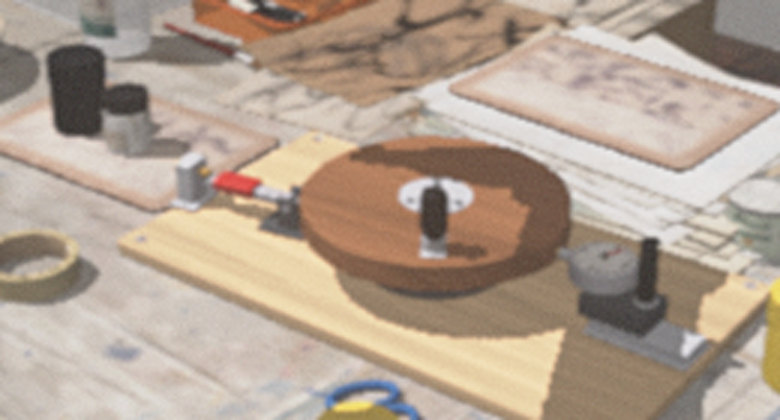

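View pics/t28.png

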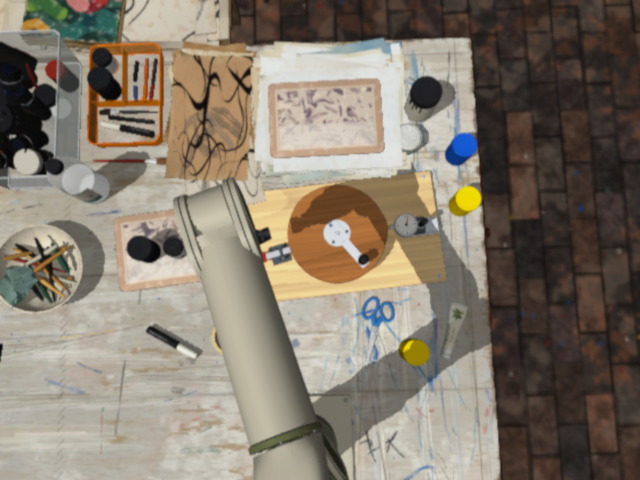

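Jars upright on the mat, knob at (365,260). Now measuring the paddle's height in the scene view.

```bash
python3 - <<'E'
from h import *
for n in ['scene0','s28']:
    z=np.load('pics/%s.npz'%n); X=cloud('scene',z['d']); h=cv2.cvtColor(z['p'],cv2.COLOR_RGB2HSV)
    m=((h[...,0]<8)|(h[...,0]>172))&(h[...,1]>150)&(np.hypot(X[...,0]-.468,X[...,1]-.112)<.06)
    print(n,m.sum(),X[m].mean(0),np.percentile(X[m][:,2],[10,50,90]))
z=np.load('pics/w28.npz'); h=cv2.cvtColor(z['p'],cv2.COLOR_RGB2HSV)
z2=np.load('pics/w26.npz')
print(manip.get_obs()['clock'])
E
python3 topread.py 28
```

```text
scene0 65 [0.4685461  0.10631177 0.0683653 ] [0.06406782 0.06784699 0.0727463 ]
s28 52 [0.46705862 0.10988631 0.05243932] [0.04996228 0.0527177  0.05451011]
49.6
28 ('PCA', 1.901, 'hub-mean', 2.04, np.int64(135), array([405.3, 224.3]))
```

Run:
```python
from h import *
p,d,o=snap('top','t29.png'); X=cloud('top',d)
for c,r,a,b in [((.50,.41),.05,.085,.1),((.50,.29),.04,.06,.08)]:
    m=(np.hypot(X[...,0]-c[0],X[...,1]-c[1])<r)&(X[...,2]>a)&(X[...,2]<b); print(m.sum(),X[m].mean(0))
print(manip.hand_in())
```

```text
500 [0.5010964  0.40730337 0.09009275]
137 [0.5026495  0.31748722 0.06774194]
the job is handed in; nothing more can be done
None
```

I handed the job in after about 50 s on the robot clock. The worst high spot of the edge is under the plunger and the brake is down and held.

- **Jars:** Only one black and one chalk jar were on the wheel. I stood both upright on the placemat lying on the table, not on the look-alike mat on the paper stack. Later pictures show the chalk jar was nudged about 4 cm toward the black one after I placed it. It is still upright and on the mat, so I left it there.
- **Gauge:** I slid it to its stop, then pressed the post again with about 29 N and it moved no further. On flat edge the needle reads about 0.67 rad instead of the stated 0.73. My sighted travel was about 25 mm, not 30. I could not tell whether that is my measuring error or the gauge having started partly forward.
- **High spot:** The edge has three swellings, about 4.2, 1.9 and 1.2 mm high by picture profile and needle. The flat stretch between the last gauge stop and the start was judged from the picture alone. I took needle readings on both sides of the highest one and set the wheel at its peak.
- **Brake:** I pressed the lever to its lower stop with about 32 N and let go. The paddle stayed about 16 mm lower than at the start, which matches the catch holding it.
- **Final checks:** The needle read 1.90 rad (peak about 1.91), and the arm stood clear at 0.25 m, touching nothing.

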